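# Check in a returned shell loan

### The arm

A 6-joint arm with a two-finger parallel gripper is mounted at the origin on the work surface. World frame = base frame: x ahead of the robot, y to its left, z up, the work surface at z = 0. Lengths are in mm, angles in degrees, forces in N, time in s.
With the tool pointing down it reaches from about 350 to 850 mm from the base axis. Payload 8.1 kg.
Tool frame: the origin (TCP) lies on the centre line of the jaws, within the pads' length; the fingertips stand 14 mm ahead of it and the grasp point (between the pads) lies 5 mm behind it; z points along the fingers, y is the line along which they close (so a half turn about z gives the same grasp; the last joint's range is limited). The gripper opens to 85 mm and grips with 20 to 120 N. Pads are 22 mm wide; open, the fingers measure 114 mm over their backs; the gripper's body (76 mm by 85 mm) begins 54 mm behind the grasp point. The pads swing forward as they close: fully open they stand 13 mm farther back than shut.
Start: joints at [68.446, 7.471, 85.268, -0, 87.261, -4.893], TCP at [172.009, 574.82, 245.292] pointing down, gripper open.
Joint ranges: [-169.43, 169.43], [-51.17, 129.36], [1.28, 143.12], [-76.62, 256.62], [0, 156.53], [-152.29, 152.29]. Speed limits (degrees/s): [136.94, 136.94, 159.86, 180, 180, 180].

### API

Orientations are given as [roll, pitch, yaw] about the fixed x, y, z axes, in that order (R = Rz(yaw) Ry(pitch) Rx(roll)).
In Python, from bench import sense, snapshot, camera_info, hand_in gives the robot as it stands. The module is installed in compiled form; this text tells all that it offers.
- The arm moves only by the tool apply_moves, never from a script. Its argument "deltas" is a list of rows, each a list of 7 numbers: the shift along the tool's x, y, z scaled (see below), then the turn, a rotation vector about the tool's x, y, z scaled (see below), then the opening, from 0 (shut) to 1 (fully open). In form: [[dx, dy, dz, ax, ay, az, claw], ...]. A call has 1 to 8 rows; each row shifts and turns the commanded pose from where the row before left it, along the tool's axes as they then stand; what a row does not reach is not made up. The controller multiplies each number of a shift by 0.03 m and each number of a turn by 0.08 rad. A row lasts 1/8 s, in which the tool goes at most 62.5 mm and 10.7 degrees, less where a joint would pass 70% of its speed; a pose out of reach is approached as far as the arm can. A call with a number of a shift or a turn outside -1 to 1 is refused whole. A call with a gripper value outside its range is refused whole. The fingers move at their own pace and stop on an object; "grip_force" is the grip in N (left out, the last holds). Time passes only in rows, so rows that do not move let the fingers close. It gives the time, the measured TCP pose, the force, the opening and the grip force at its end, in the units of the state.
- sense(): the state, without advancing time (a new reading comes with each control period).
- snapshot(name): name is "scene" or "top"; returns the picture (420x560x3 uint8, red, green, blue); there is no depth.
- camera_info(name): a dict with "vertical_fov" (degrees; the focal length in pixels is half the picture's height over the tangent of half this angle, whatever the lens; pixels are square), "cx", "cy" (the principal point, pixels), "origin" and "rotation" of the camera in the world. Camera axes: x right, y up, looking along -z (the intrinsics and any distortion apply to the point x, -y, -z); pixel columns grow to the right and rows downward; lengths in mm; the calibration is good to about 2 mm. A picture is of the moment at which its call begins. camera_info takes no time and is no camera call.
- hand_in(): hands the job in; it is judged then, once.
The state is a dict: "time": time; "joint_pos": joint angles; "qd": joint speeds; "joint_efforts": joint torques, N m; "tool_pos": TCP position; "tcp_rot": TCP orientation; "ft_force": force on the tool from outside, world axes, zero at the start; "wrist_torque": the same for the moment, N m; "finger_gap": finger opening in mm; "grip_force": force on a finger pad.
Only numpy, scipy, OpenCV 4.12 (cv2) and the standard library are available. Lean on these libraries where they do the work, as an engineer would, in place of code of your own. Each camera call takes 0.05 s, during which the arm holds its last target. There are 200 camera calls.

### The job

Get this returned loan ready for the curator: lay each cockle shell in a tray pocket of its own, and turn every cobalt jar on the label reader's plate so that its label faces the reader's window squarely, the jar standing upright on the plate. When all of that is in place, ring the desk bell, and leave the other things on the counter where they are.

Things in the scene. Friction and masses are not known exactly. Their poses are not given: they have to be found in the camera images.
- reader: Label reader, fixed to the counter: a grey plate 140 mm (x) by 340 mm (y), 5 mm thick, and along its +x side the reader, an aluminium bar 300 mm long (y), 62 mm high, from x = 85 to 135 mm, whose dark window looks along -x over the plate. Origin: on the counter under the plate's centre.
- window (a point): Middle of the reader's window, 83 mm from the plate's centre along +x, 28 mm above the counter.
- tray: Wooden specimen tray fixed to the counter, 128 mm (x) by 190 mm (y), 16 mm high, with 2 x 3 square pockets lined with felt. Pockets are 58 mm wide inside and 13 mm deep, centres at x = -31 and +31 mm and y = -62, 0 and +62 mm from the origin, walls 4 mm thick, floors 3 mm above the counter. All are empty at the start. Origin: on the counter under the tray's centre.
- bell_top (a point): Top of the push button of the chrome desk bell, a dome on a round black foot 82 mm across fixed to the counter. The button (18 mm across) has its top 59 mm above the counter when not pressed; the dome's top below it is at 42 mm.
- plunger (a joint): How far the bell's push button is pressed down: 0 at rest, 0.005 m fully down, about 4.5 N to press it home; it springs back. The bell rings beyond 0.0035 m.
- jar1: Cobalt glass jar, about 160 g, 54 mm across, its black screw lid (tight) 56 mm across from 44 to 62 mm up. A white coded label wraps its +x side; a white seal strip runs from it up and over the lid to near the middle. Origin: centre of its underside; x points out through the label's middle. 2 or 3 jars stand loose on the reader's plate (None if absent).
- jar1_sight (a point): The point straight out in front of the middle of this jar's label, 100 mm from the jar's axis, 21 mm above its underside.
- jar2: Cobalt glass jar, about 160 g, 54 mm across, its black screw lid (tight) 56 mm across from 44 to 62 mm up. A white coded label wraps its +x side; a white seal strip runs from it up and over the lid to near the middle. Origin: centre of its underside; x points out through the label's middle. 2 or 3 jars stand loose on the reader's plate (None if absent).
- jar2_sight (a point): The point straight out in front of the middle of this jar's label, 100 mm from the jar's axis, 21 mm above its underside.
- jar3: Cobalt glass jar, about 160 g, 54 mm across, its black screw lid (tight) 56 mm across from 44 to 62 mm up. A white coded label wraps its +x side; a white seal strip runs from it up and over the lid to near the middle. Origin: centre of its underside; x points out through the label's middle. 2 or 3 jars stand loose on the reader's plate (None if absent).
- jar3_sight (a point): The point straight out in front of the middle of this jar's label, 100 mm from the jar's axis, 21 mm above its underside.
- cockle1: Whole speckled cockle shell (both valves), pale and ribbed, 38 mm across and 28 mm thick, 30 g or so, lying flat; it can be gripped from any side at its widest part, 10 to 18 mm above the counter. Origin: its middle, 14 mm above what it lies on. 4 to 6 cockles are there (None if absent).
- cockle2: Whole speckled cockle shell (both valves), pale and ribbed, 38 mm across and 28 mm thick, 30 g or so, lying flat; it can be gripped from any side at its widest part, 10 to 18 mm above the counter. Origin: its middle, 14 mm above what it lies on. 4 to 6 cockles are there (None if absent).
- cockle3: Whole speckled cockle shell (both valves), pale and ribbed, 38 mm across and 28 mm thick, 30 g or so, lying flat; it can be gripped from any side at its widest part, 10 to 18 mm above the counter. Origin: its middle, 14 mm above what it lies on. 4 to 6 cockles are there (None if absent).
- cockle4: Whole speckled cockle shell (both valves), pale and ribbed, 38 mm across and 28 mm thick, 30 g or so, lying flat; it can be gripped from any side at its widest part, 10 to 18 mm above the counter. Origin: its middle, 14 mm above what it lies on. 4 to 6 cockles are there (None if absent).
- cockle5: Whole speckled cockle shell (both valves), pale and ribbed, 38 mm across and 28 mm thick, 30 g or so, lying flat; it can be gripped from any side at its widest part, 10 to 18 mm above the counter. Origin: its middle, 14 mm above what it lies on. 4 to 6 cockles are there (None if absent).
- cockle6: Whole speckled cockle shell (both valves), pale and ribbed, 38 mm across and 28 mm thick, 30 g or so, lying flat; it can be gripped from any side at its widest part, 10 to 18 mm above the counter. Origin: its middle, 14 mm above what it lies on. 4 to 6 cockles are there (None if absent).
- turret_shell: Slender pointed turret shell, 50 mm long and 15 mm high, lying loose; a bystander. Origin: its middle, at the counter.
- whelk: Stout whelk shell, 52 mm long, 30 mm high, lying loose; a bystander. Origin: its middle, at the counter.
- brush: Soft dusting brush lying loose along its x; a bystander. Origin: its middle, at the counter.
- loupe: Hand loupe, 40 mm lens in a steel mount with a handle, 10 mm high, lying loose; a bystander. Origin: under the lens, the handle reaching 67 mm along its x.
- vial: Small clear specimen vial with a white cap, 69 mm long, 23 mm thick, lying loose; a bystander. Origin: its middle, at the counter.
Not all that is in view belongs to the job. What is shaped like the cockle4 but blue or green is not meant.

How it is judged (in metres and radians):
On the way, in this order (a step that is already met when the one before it is completed fails the run):
1. every cockle lies in a tray pocket of its own and every jar stands on the plate with its label facing the reader's window (z of cockle1 in the frame of tray between 0.011 and 0.0225 m and (x of cockle1 in the frame of tray between -0.0445 and -0.0175 m or x of cockle1 in the frame of tray between 0.0175 and 0.0445 m) and (y of cockle1 in the frame of tray between -0.0755 and -0.0485 m or y of cockle1 in the frame of tray between -0.0135 and 0.0135 m or y of cockle1 in the frame of tray between 0.0485 and 0.0755 m) and z of cockle2 in the frame of tray between 0.011 and 0.0225 m and (x of cockle2 in the frame of tray between -0.0445 and -0.0175 m or x of cockle2 in the frame of tray between 0.0175 and 0.0445 m) and (y of cockle2 in the frame of tray between -0.0755 and -0.0485 m or y of cockle2 in the frame of tray between -0.0135 and 0.0135 m or y of cockle2 in the frame of tray between 0.0485 and 0.0755 m) and z of cockle3 in the frame of tray between 0.011 and 0.0225 m and (x of cockle3 in the frame of tray between -0.0445 and -0.0175 m or x of cockle3 in the frame of tray between 0.0175 and 0.0445 m) and (y of cockle3 in the frame of tray between -0.0755 and -0.0485 m or y of cockle3 in the frame of tray between -0.0135 and 0.0135 m or y of cockle3 in the frame of tray between 0.0485 and 0.0755 m) and z of cockle4 in the frame of tray between 0.011 and 0.0225 m and (x of cockle4 in the frame of tray between -0.0445 and -0.0175 m or x of cockle4 in the frame of tray between 0.0175 and 0.0445 m) and (y of cockle4 in the frame of tray between -0.0755 and -0.0485 m or y of cockle4 in the frame of tray between -0.0135 and 0.0135 m or y of cockle4 in the frame of tray between 0.0485 and 0.0755 m) and z of cockle5 in the frame of tray between 0.011 and 0.0225 m and (x of cockle5 in the frame of tray between -0.0445 and -0.0175 m or x of cockle5 in the frame of tray between 0.0175 and 0.0445 m) and (y of cockle5 in the frame of tray between -0.0755 and -0.0485 m or y of cockle5 in the frame of tray between -0.0135 and 0.0135 m or y of cockle5 in the frame of tray between 0.0485 and 0.0755 m) and z of cockle6 in the frame of tray between 0.011 and 0.0225 m and (x of cockle6 in the frame of tray between -0.0445 and -0.0175 m or x of cockle6 in the frame of tray between 0.0175 and 0.0445 m) and (y of cockle6 in the frame of tray between -0.0755 and -0.0485 m or y of cockle6 in the frame of tray between -0.0135 and 0.0135 m or y of cockle6 in the frame of tray between 0.0485 and 0.0755 m) and horizontal distance between each of cockle2, cockle3, cockle4, cockle5, cockle6 and cockle1 above 0.034 m and horizontal distance between each of cockle3, cockle4, cockle5, cockle6 and cockle2 above 0.034 m and horizontal distance between each of cockle4, cockle5, cockle6 and cockle3 above 0.034 m and horizontal distance between each of cockle5, cockle6 and cockle4 above 0.034 m and horizontal distance between cockle6 and cockle5 above 0.034 m and x of jar1 in the frame of reader between -0.05 and 0.05 m and y of jar1 in the frame of reader between -0.15 and 0.15 m and z of jar1 in the frame of reader between 0.001 and 0.009 m and angle between each of jar1, jar2, jar3's own z axis and vertical below 0.1 rad and angle between the x axis of each of jar1, jar2, jar3 and the x axis of reader, either way round below 0.26 rad and x of each of jar1_sight, jar2_sight, jar3_sight in the frame of reader above 0 m and x of jar2 in the frame of reader between -0.05 and 0.05 m and y of jar2 in the frame of reader between -0.15 and 0.15 m and z of jar2 in the frame of reader between 0.001 and 0.009 m and x of jar3 in the frame of reader between -0.05 and 0.05 m and y of jar3 in the frame of reader between -0.15 and 0.15 m and z of jar3 in the frame of reader between 0.001 and 0.009 m), for 0.2 s.
2. the desk bell is rung (value of joint plunger above 0.0035 m).
At the end, for the whole second after the job is handed in: Each cockle lies flat in a pocket of its own (within 13 mm of its centre); each jar stands upright on the plate (axis within 50 mm of its centre line, 150 mm along it), label facing the window within 15 degrees; all at rest, bell button up (all of step 1 and linear speed of each of cockle1, cockle2, cockle3, cockle4, cockle5, cockle6, jar1, jar2, jar3 below 0.02 m/s and value of joint plunger below 0.0015 m); the robot touches nothing.
It fails at once if a bystander (turret shell, whelk, brush, loupe or vial) is moved more than 50 mm (distance of any of turret_shell, whelk, brush, loupe, vial from where it was at the start of the episode above 0.05 m).
Of cockle1, cockle2, cockle3, cockle4, cockle5, cockle6 only 4 to 6 are there at a start; the rules pass over those that are not, and their reading is None.
Of jar1, jar2, jar3 only 2 to 3 are there at a start; the rules pass over those that are not, and their reading is None.
At some moment in a run one of cockle1, cockle2, cockle3, cockle4, cockle5, cockle6, jar1, jar2, jar3 may be knocked a few centimetres aside while the robot is not near it.
Once in a run the grip may slacken for a moment while it holds something.
It also fails if it takes over 210 s, if anything falls off the work surface, if the arm or the gripper's body presses on something with over 40 N, if the wrist force passes 120 N, or if a joint passes its speed limit or range.

## Working session

There is one attempt and no reset: what is moved stays moved. The work goes in short steps, Python scripts to look and compute and a tool call to move; the robot and the scene stay as the last step left them, time stands still between calls to the robot, and variables do not carry over. Pictures are saved under pics/ and viewed, at most 14 in all, crops included, and the job is handed in when it is done.

Besides the shell and the picture viewer there is one more tool, called by a JSON object that holds its "fn" and its "kwargs". apply_moves: Moves the arm, as the interface text tells. Its arguments: {"type":"object","properties":{"deltas":{"type":"array"},"grip_force":{"type":"number"}},"required":["deltas"]}

```bash
mkdir -p pics; python3 - <<'E'
from bench import *
import cv2
for n in("scene","top"):
    im=snapshot(n); cv2.imwrite(f"pics/{n}0.png",cv2.resize(im[:,:,::-1],(800,600),interpolation=cv2.INTER_CUBIC)); cv2.imwrite(f"{n}0_raw.png",im[:,:,::-1]); print(n,camera_info(n))
print(sense())
E
```

```text
scene {'vertical_fov': 42.79878688966203, 'cx': 277.3034446732942, 'cy': 209.22180034820127, 'origin': array([1296.69161641, -441.45910332, 1431.38259449]), 'rotation': array([32.88816359, -0.64049643, 62.51133517])}
top {'vertical_fov': 55.19976194395296, 'cx': 285.4322995474455, 'cy': 218.2006556402617, 'origin': array([335.52300258, -32.69260985, 934.38646792]), 'rotation': array([ 11.56687503,   0.10418236, -83.29436278])}
{'time': 0.1, 'joint_pos': array([ 6.84466153e+01,  7.51106677e+00,  8.53235530e+01, -1.42093047e-03,
        8.72621701e+01, -4.89263272e+00]), 'qd': array([ 0.00330792, -0.06207742, -0.12052798,  0.00121619, -0.07167346,
       -0.04691173]), 'joint_efforts': array([ 3.03707369e-03, -5.70948172e+01, -5.01947808e+01,  1.75311456e-06,
        8.00840382e-03, -8.37697894e-05]), 'tool_pos': array([171.82879929, 574.36987644, 244.34141929]), 'tcp_rot': array([-1.79903442e+02, -6.84107195e-03,  1.63339311e+02]), 'ft_force': array([-0.02084893, -0.75635676,  0.27264779]), 'wrist_torque': array([-0.06300696,  0.02035284, -0.0395941 ]), 'grip_force': 0.0, 'finger_gap': 85.59816187968778}
```

View pics/scene0.png

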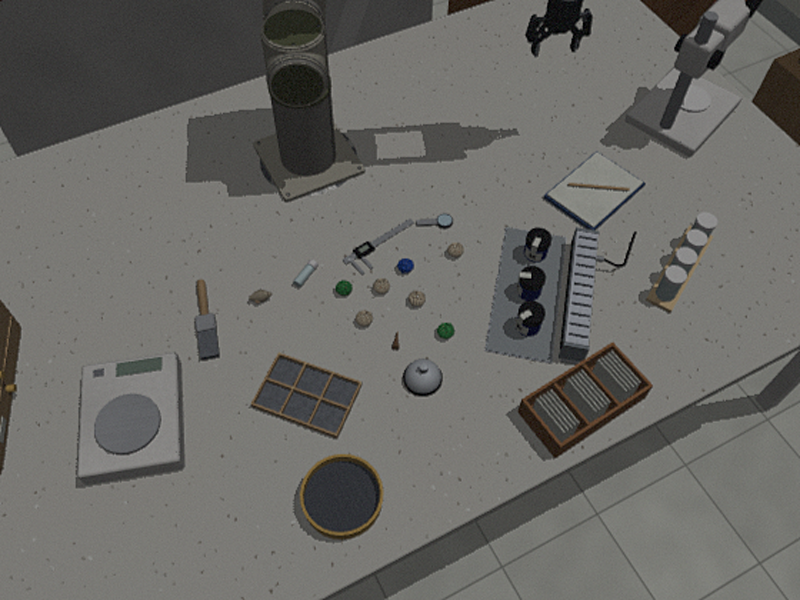

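View pics/top0.png

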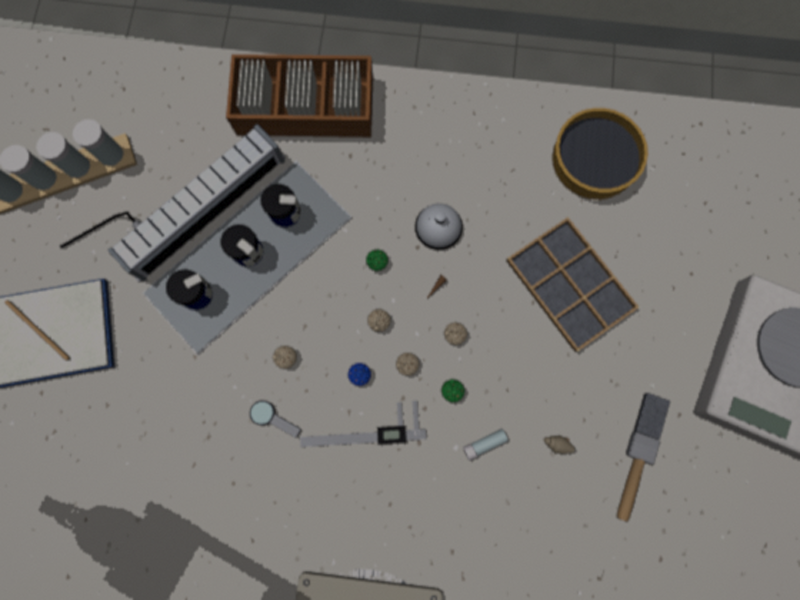

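The top view shows the reader with three jars at (187,288), (241,243) and (281,203), and the tray at (572,285). The bell is at (438,225).
Candidates for cockles, in top-view pixels:
- **Speckled beige:** (379,320), (455,333), (407,363) and (285,356). These four fit the description.
- **Green and blue:** (377,260) and (453,391) are green and (360,374) is blue, so all three are decoys.
- **Whelk:** (560,445), not a cockle.

I'll confirm this in one enlarged crop.

```bash
cat > h.py <<'E'
import numpy as np, cv2
from scipy.spatial.transform import Rotation as R
from bench import *
def cam(n):
    c=camera_info(n); f=210/np.tan(np.radians(c["vertical_fov"]/2))
    return c,f,R.from_euler("xyz",c["rotation"],degrees=True).as_matrix(),np.array(c["origin"])
def ray(n,p):
    c,f,M,o=cam(n); d=M@np.array([(p[0]-c["cx"])/f,-(p[1]-c["cy"])/f,-1]); return o,d/np.linalg.norm(d)
def onz(n,p,z):
    o,d=ray(n,p); return o+d*(z-o[2])/d[2]
def proj(n,P):
    c,f,M,o=cam(n); q=M.T@(np.array(P,float)-o); return np.array([c["cx"]-f*q[0]/q[2],c["cy"]+f*q[1]/q[2]])
def tri(p,q):
    (a,d),(b,e)=ray("top",p),ray("scene",q)
    s=np.linalg.lstsq(np.c_[d,-e],b-a,rcond=None)[0]; u,v=a+d*s[0],b+e*s[1]
    return (u+v)/2,np.linalg.norm(u-v)
def blobs(m,lo,hi):
    n,_,st,ce=cv2.connectedComponentsWithStats(m.astype(np.uint8)); return [(ce[i].round(1),st[i]) for i in range(1,n) if lo<=st[i][4]<=hi]
def beige(im):
    a=cv2.medianBlur(im,3).astype(int); m=(a[:,:,0]-a[:,:,2]>22)
    return cv2.morphologyEx(m.astype(np.uint8),cv2.MORPH_OPEN,np.ones((3,3)))
E
python3 - <<'E'
from h import *
t=cv2.imread("top0_raw.png");s=cv2.imread("scene0_raw.png")
for n,im in(("top",t),("scene",s)):
    print(n,[(tuple(c),tuple(x)) for c,x in blobs(beige(im[:,:,::-1]),25,900)])
r=lambda im,x0,y0,w,h,W,H:cv2.resize(im[y0:y0+h,x0:x0+w],(W,H),interpolation=cv2.INTER_CUBIC)
a=r(t,105,115,120,105,400,350);b=r(s,340,150,80,105,400,525)[:350*105//105][:350] if 0 else r(s,335,150,110,96,400,350)
c=r(t,170,170,192,120,400,250);d=r(s,220,160,140,87,400,250)
o=np.vstack([np.hstack([a,b]),np.hstack([c,d])]); cv2.imwrite("pics/crop1.png",np.clip(o*1.4,0,255).astype(np.uint8))
E
```

```text
top [((np.float64(51.6), np.float64(121.9)), (np.int32(0), np.int32(94), np.int32(94), np.int32(54), np.int32(867))), ((np.float64(392.4), np.float64(187.4)), (np.int32(390), np.int32(185), np.int32(6), np.int32(6), np.int32(30))), ((np.float64(369.9), np.float64(199.4)), (np.int32(362), np.int32(190), np.int32(16), np.int32(20), np.int32(76))), ((np.float64(307.6), np.float64(197.0)), (np.int32(305), np.int32(194), np.int32(6), np.int32(7), np.int32(28))), ((np.float64(408.0), np.float64(208.0)), (np.int32(406), np.int32(206), np.int32(5), np.int32(5), np.int32(25))), ((np.float64(12.0), np.float64(218.0)), (np.int32(5), np.int32(211), np.int32(15), np.int32(15), np.int32(69))), ((np.float64(384.0), np.float64(218.6)), (np.int32(378), np.int32(211), np.int32(12), np.int32(15), np.int32(55))), ((np.float64(263.6), np.float64(222.4)), (np.int32(258), np.int32(218), np.int32(12), np.int32(10), np.int32(88))), ((np.float64(318.4), np.float64(232.7)), (np.int32(313), np.int32(226), np.int32(12), np.int32(14), np.int32(134))), ((np.float64(35.0), np.float64(239.6)), (np.int32(23), np.int3
[... 1210 characters left out ...]
))), ((np.float64(449.7), np.float64(272.6)), (np.int32(444), np.int32(268), np.int32(12), np.int32(10), np.int32(53))), ((np.float64(369.0), np.float64(282.0)), (np.int32(366), np.int32(278), np.int32(7), np.int32(9), np.int32(34))), ((np.float64(417.6), np.float64(294.0)), (np.int32(391), np.int32(278), np.int32(52), np.int32(34), np.int32(210))), ((np.float64(232.7), np.float64(324.5)), (np.int32(211), np.int32(318), np.int32(48), np.int32(23), np.int32(231))), ((np.float64(264.0), np.float64(334.3)), (np.int32(260), np.int32(328), np.int32(8), np.int32(14), np.int32(45))), ((np.float64(245.3), np.float64(368.5)), (np.int32(220), np.int32(350), np.int32(48), np.int32(27), np.int32(248)))]
```

View pics/crop1.png

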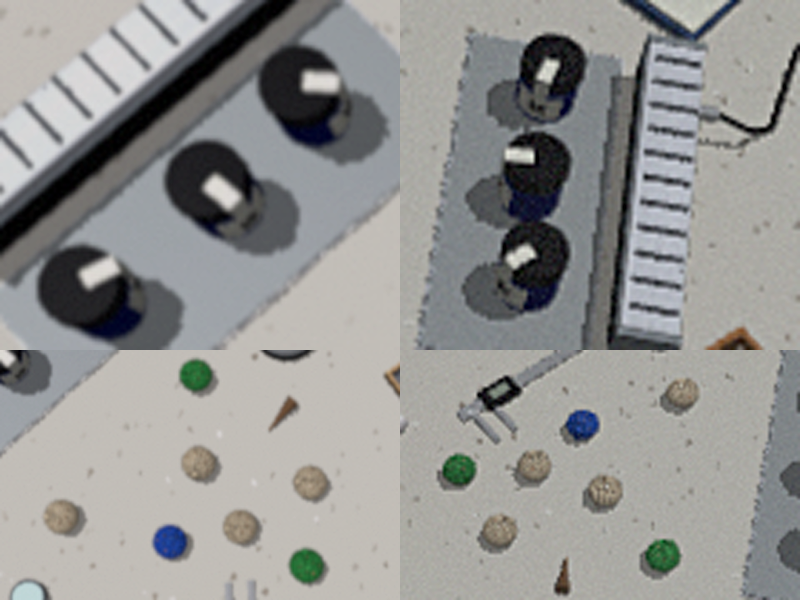

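The crop confirms four speckled beige shells; the blue and green ones are decoys. The jars' strips point right, down-right and right-up in the top view, none of them toward the window. Next I measure everything from both views.

```bash
cat >> h.py <<'E'
def near(n,im,p,r=14):
    a=cv2.GaussianBlur(im,(3,3),0).astype(int); x,y=map(int,p); w=a[y-r:y+r,x-r:x+r]
    m=(w[:,:,0]-w[:,:,2]); m=m>np.median(m)+9
    b=sorted(blobs(m,8,9999),key=lambda b:-b[1][4]); return b[0][0]+[x-r,y-r] if b else None
def lid(im,p,r=20):
    a=im.astype(int); x,y=map(int,p); w=a[y-r:y+r,x-r:x+r]; mx=w.max(2)
    blk=((mx<46)&(w[:,:,2]-w[:,:,0]<14)).astype(np.uint8)
    n,L,st,ce=cv2.connectedComponentsWithStats(blk); i=1+np.argmax(st[1:,4]); blk=(L==i).astype(np.uint8)
    h=cv2.convexHull(cv2.findNonZero(blk)); hm=cv2.fillConvexPoly(np.zeros_like(blk),h,1)
    wt=((mx>110)&(cv2.dilate(hm,np.ones((3,3)))>0)); b=sorted(blobs(wt,3,999),key=lambda b:-b[1][4])
    (c,ax,an)=cv2.fitEllipse(h); return np.array(c)+[x-r,y-r],ax,(b[0][0]+[x-r,y-r] if b else None)
E
python3 - <<'E'
from h import *
t=cv2.imread("top0_raw.png")[:,:,::-1];s=cv2.imread("scene0_raw.png")[:,:,::-1]; k=.7
np.set_printoptions(precision=1,suppress=True)
print("cockles")
for p,q in (((379,320),(416,298)),((455,333),(364,318)),((407,363),(381,286)),((285,356),(455,250))):
    a=near("top",t,np.array(p)*k);b=near("scene",s,np.array(q)*k); print(a,b,*tri(a,b),onz("top",a,14),onz("scene",b,14))
print("jars")
for p,q in (((187,288),(537,240)),((241,243),(532,280)),((281,203),(531,318))):
    c,ax,w=lid(t,np.array(p)*k); d,bx,v=lid(s,np.array(q)*k); P,e=tri(c,d); print(c,ax,w,d,bx,v,P,e)
    u=onz("top",w,67)-onz("top",c,67); z=onz("scene",v,67)-onz("scene",d,67)
    print("  top",onz("top",c,67),u,np.degrees(np.arctan2(u[1],u[0])),"scene",onz("scene",d,67),z,np.degrees(np.arctan2(z[1],z[0])))
print("plate")
A=[onz("top",np.array(p)*k,5) for p in((350,217),(197,352),(147,291))]; print(A,[np.linalg.norm(A[i]-A[i+1]) for i in(0,1)]); u=A[1]-A[0];print("yang",np.degrees(np.arctan2(u[1],u[0])))
B=[onz("scene",np.array(p)*k,5) for p in((505,226),(488,350))]; print(B)
a=t.astype(int); m=((a[:,:,0]-a[:,:,2]>18)*255).astype(np.uint8); m[:,:345]=0;m[:,450:]=0;m[:150]=0;m[250:]=0
box=cv2.boxPoints(cv2.minAreaRect(cv2.findNonZero(m))); T=np.array([onz("top",p,16) for p in box]); print("tray",box,T,T.mean(0),[np.linalg.norm(T[i]-T[i-1]) for i in range(4)])
S=[onz("scene",np.array(p)*k,16) for p in((281,355),(361,380),(336,436),(252,403))]; print(S,np.mean(S,0))
P,e=tri(np.array((440,218))*k,np.array((423,362))*k); print("bell",P,e, onz("scene",np.array((423,362))*k,59),onz("top",np.array((440,218))*k,59))
E
```

```text
cockles
[264.5 223.6] [291.6 208.1] [505.   38.8   9.4] 1.0711934305113309 [504.  38.  14.] [507.7  37.8  14. ]
[318.2 232.9] [254.7 221.8] [497.7 -88.1  10.2] 1.775023042301176 [496.7 -88.6  14. ] [500.2 -88.2  14. ]
[284.6 254.3] [266.5 199.4] [438.9 -16.6   8.8] 0.7571890443501346 [438.1 -17.   14. ] [442.2 -17.8  14. ]
[198.4 249.4] [318.6 173.9] [426.8 182.8   8.9] 0.3075346383251931 [426.2 181.5  14. ] [429.9 180.7  14. ]
jars
[132.  201.7] (23.856935501098633, 32.62114334106445) [134.6 195.9] [376.3 167.7] (16.7962703704834, 17.898332595825195) [375.3 169. ] [513.7 343.6  46.9] 4.208090525823263
  top [509.1 332.9  67. ] [13.8 -3.2 -0. ] -12.983922128296642 scene [524.9 334.6  67. ] [ 2.9 -5.8  0. ] -63.77453737844001
[168.3 169.9] (23.924833297729492, 27.751325607299805) [171.1 172.1] [371.9 194.6] (17.5122127532959, 18.516555786132812) [367.5 192.1] [597.2 273.1  48.8] 2.160411384775892
  top [591.5 265.7  67. ] [-4.3 -7.3  0. ] -120.91472076723032 scene [606.4 264.9  67. ] [-14.1  -7.1  -0. ] -153.3346961788563
[195.6 142.3] (22.962751388549805, 29.844615936279297) [200.8 1
[... 344 characters left out ...]
.float64(337.60288612741164), np.float64(136.90510103045804)]
yang 140.21041688160875
[array([420.7, 323. ,   5. ]), array([689.9, 112.8,   5. ])]
tray [[353.6 180.8]
 [397.  148. ]
 [447.3 214.7]
 [403.9 247.5]] [[ 631.  -159.4   16. ]
 [ 725.4 -256.9   16. ]
 [ 574.3 -383.8   16. ]
 [ 485.4 -287.6   16. ]] [ 604.  -271.9   16. ] [np.float64(193.89368550567855), np.float64(135.73712412241065), np.float64(197.37600146939653), np.float64(130.97415690449026)]
[array([ 506.4, -284.8,   16. ]), array([ 635.6, -161.2,   16. ]), array([ 723.6, -259.1,   16. ]), array([ 581.6, -379.7,   16. ])] [ 611.8 -271.2   16. ]
bell [674.4 -41.5  56. ] 4.862251957360444 [676.5 -40.1  59. ] [672.3 -43.8  59. ]
```

Cockle positions from the two views (mean): A (506,38), B (498.5,-88), C (440,-17), D (428,181). Their bodies come out about 9–10 mm up, close to the expected 14 mm. The tray is at about (607,-271), with its long axis at about 42°. I start moving: turn the tool to yaw 90, so that tool x = world y and tool y = world x, then go above A.

{"fn": "apply_moves", "kwargs": {"deltas": [[0,0,0,0,0,1,0.7],[0,0,0,0,0,1,0.7],[0,0,0,0,0,1,0.7],[0,0,0,0,0,1,0.7],[0,0,0,0,0,1,0.7],[0,0,0,0,0,1,0.7],[0,0,0,0,0,1,0.7],[0,0,0,0,0,1,0.7]], "grip_force": 30}}

```text
time: 1.1
tool_pos: [171.9, 574.5, 244.6]
tcp_rot: [-179.9, 0.0, 126.5]
ft_force: [0.5, 0.6, -0.4]
finger_gap: 59.7
grip_force: 0.0
```

{"fn": "apply_moves", "kwargs": {"deltas": [[0,0,0,0,0,1,0.7],[0,0,0,0,0,1,0.7],[0,0,0,0,0,1,0.7],[0,0,0,0,0,1,0.7],[0,0,0,0,0,1,0.7],[0,0,0,0,0,1,0.7],[0,0,0,0,0,1,0.7],[0,0,0,0,0,1,0.7]]}}

```text
time: 2.1
tool_pos: [171.9, 574.5, 244.7]
tcp_rot: [-180.0, 0.1, 89.8]
ft_force: [0.3, -0.4, -0.9]
finger_gap: 59.8
grip_force: 0.0
```

{"fn": "apply_moves", "kwargs": {"deltas": [[-1,0.62,0.3,0,0,0,0.7],[-1,0.62,0.3,0,0,0,0.7],[-1,0.62,0.3,0,0,0,0.7],[-1,0.62,0.3,0,0,0,0.7],[-1,0.62,0.3,0,0,0,0.7],[-1,0.62,0.3,0,0,0,0.7],[-1,0.62,0.3,0,0,0,0.7],[-1,0.62,0.3,0,0,0,0.7]]}}

```text
time: 3.1
tool_pos: [321.0, 333.6, 172.7]
tcp_rot: [-180.0, 0.0, 90.0]
ft_force: [0.0, 0.5, -0.1]
finger_gap: 59.7
grip_force: 0.0
```

{"fn": "apply_moves", "kwargs": {"deltas": [[-1,0.62,0.3,0,0,0,0.7],[-1,0.62,0.3,0,0,0,0.7],[-1,0.62,0.3,0,0,0,0.7],[-1,0.62,0.3,0,0,0,0.7],[-1,0.62,0.3,0,0,0,0.7],[-1,0.62,0.3,0,0,0,0.7],[-1,0.62,0.3,0,0,0,0.7],[-1,0.62,0.3,0,0,0,0.7]]}}

```text
time: 4.1
tool_pos: [469.8, 93.7, 100.7]
tcp_rot: [-180.0, 0.0, 90.0]
ft_force: [0.7, -0.0, 0.0]
finger_gap: 60.1
grip_force: 0.0
```

{"fn": "apply_moves", "kwargs": {"deltas": [[-1,0.62,0,0,0,0,0.7],[-0.9,0.6,0,0,0,0,0.7],[0,0,0,0,0,0,0.7],[0,0,0,0,0,0,0.7]]}}

```text
time: 4.6
tool_pos: [505.6, 38.1, 100.8]
tcp_rot: [-179.9, -0.0, 90.0]
ft_force: [0.3, -0.1, -1.1]
finger_gap: 60.0
grip_force: 0.0
```

{"fn": "apply_moves", "kwargs": {"deltas": [[0,0,1,0,0,0,0.7],[0,0,1,0,0,0,0.7],[0,0,0.8,0,0,0,0.7],[0,0,0,0,0,0,0.7],[0,0,0,0,0,0,0],[0,0,0,0,0,0,0],[0,0,0,0,0,0,0],[0,0,0,0,0,0,0]]}}

```text
time: 5.6
tool_pos: [507.4, 38.0, 18.8]
tcp_rot: [179.9, -0.0, 90.0]
ft_force: [-2.3, 1.4, 7.2]
finger_gap: 35.7
grip_force: 30.3
```

{"fn": "apply_moves", "kwargs": {"deltas": [[0,0,-1,0,0,0,0],[0,0,-1,0,0,0,0],[0,0,0,0,0,0,0]]}}

```text
time: 5.98
tool_pos: [508.7, 37.7, 80.5]
tcp_rot: [179.7, 0.0, 90.0]
ft_force: [-0.3, 0.5, -0.2]
finger_gap: 36.3
grip_force: 30.2
```

```bash
python3 - <<'E'
from h import *
t=snapshot("top"); cv2.imwrite("top1.png",t[:,:,::-1]); s=snapshot("scene"); cv2.imwrite("scene1.png",s[:,:,::-1])
r=lambda im,x0,y0,w,h,W,H:cv2.resize(im[y0:y0+h,x0:x0+w,::-1],(W,H),interpolation=cv2.INTER_CUBIC)
o=np.vstack([np.hstack([r(t,190,160,140,105,400,300),r(s,230,130,120,90,400,300)]),np.hstack([r(t,100,120,120,90,400,300),r(s,345,150,80,60,400,300)])]); cv2.imwrite("pics/crop2.png",np.clip(o*1.4,0,255).astype(np.uint8))
np.set_printoptions(precision=1,suppress=True)
for n,im,C,st in(("top",t,((130,200.6),(167.4,169.6),(195.1,141.1)),((135,196),(171.5,172),(201,139.5))),("scene",s,((377,169),(372.7,195),(372,219.3)),((375.5,169.5),(367.7,193),(368,220.4)))):
  for c,w in zip(C,st):
    g=im.max(2).astype(float); x,y=map(int,np.round(w)); yy,xx=np.mgrid[y-5:y+6,x-5:x+6]; P=g[y-5:y+6,x-5:x+6]; m=P>0.5*P.max()
    _,L=cv2.connectedComponents(m.astype(np.uint8)); m=L==L[5,5]
    Q=np.array([onz(n,p,67)[:2] for p in zip(xx[m],yy[m])]); cen=Q.mean(0); e,V=np.linalg.eigh(np.cov(Q.T)); ax=V[:,1]; c3=onz(n,c,67)[:2]
    if ax@(cen-c3)<0: ax=-ax
    d=cen-c3; print(n,c3,"strip",cen,m.sum(),"pca",np.degrees(np.arctan2(ax[1],ax[0])),np.sqrt(e),"cen",np.degrees(np.arctan2(d[1],d[0])))
E
```

```text
top [511.1 337.9] strip [523.4 329. ] 77 pca -44.94488316643117 [4.2 7.8] cen -35.89573793444763
top [592.  267.8] strip [586.9 257.6] 72 pca -127.40398052691046 [4.3 7.5] cen -116.45348927600396
top [666.9 216.6] strip [671.  203.5] 118 pca -152.11616977715275 [7.3 7.8] cen -72.54385706694706
scene [530.3 333.6] strip [527.7 329.1] 30 pca -51.66887448980817 [4. 8.] cen -120.12602973913908
scene [608.9 266.2] strip [589.5 256.5] 41 pca -147.76716514894872 [5.3 8.8] cen -153.19595789850487
scene [682.4 215.9] strip [677.5 203.4] 33 pca -80.51526805476914 [3.9 7.5] cen -111.59294188600828
```

View pics/crop2.png

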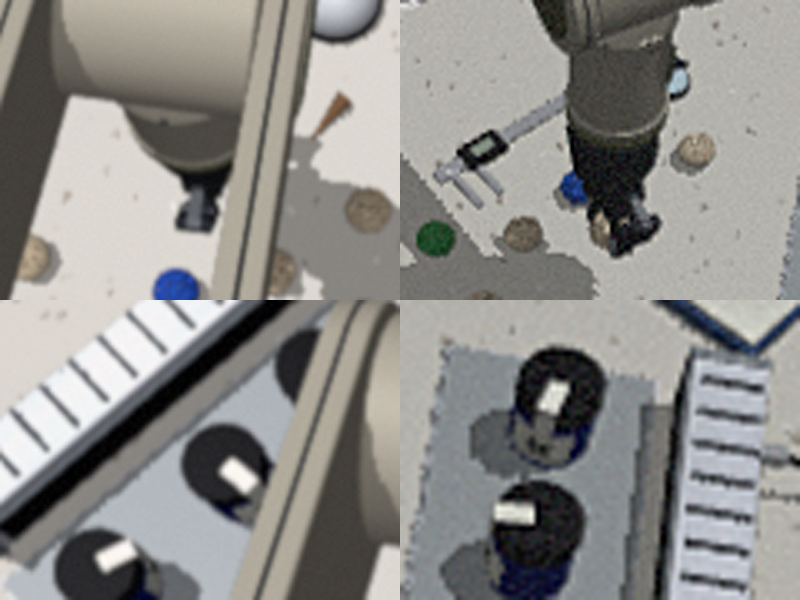

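Both crops show cockle A lifted and held between the pads, and the strips read well against the lids. Label azimuths come to about -55° for jar1, -128° for jar2 and -84° for jar3. The reader's x axis is at about 51°. Now I place A in the pocket at (632,-207).

{"fn": "apply_moves", "kwargs": {"deltas": [[-1,0.5,0,0,0,0,0],[-1,0.5,0,0,0,0,0],[-1,0.5,0,0,0,0,0],[-1,0.5,0,0,0,0,0],[-1,0.5,0,0,0,0,0],[-1,0.5,0,0,0,0,0],[-1,0.5,0,0,0,0,0],[-1,0.5,0,0,0,0,0]]}}

```text
time: 7.08
tool_pos: [625.5, -202.8, 75.2]
tcp_rot: [-179.8, -0.1, 90.0]
ft_force: [0.6, -0.5, -0.0]
finger_gap: 36.3
grip_force: 30.2
```

{"fn": "apply_moves", "kwargs": {"deltas": [[-0.2,0.2,0,0,0,0,0],[0,0,0.8,0,0,0,0],[0,0,0,0,0,0,0],[0,0,0,0,0,0,0]]}}

```text
time: 7.58
tool_pos: [631.8, -207.4, 53.0]
tcp_rot: [-179.9, -0.0, 90.0]
ft_force: [0.9, -0.5, 0.5]
finger_gap: 36.1
grip_force: 30.2
```

```bash
python3 - <<'E'
from h import *
t=snapshot("top"); s=snapshot("scene"); cv2.imwrite("top2.png",t[:,:,::-1]);cv2.imwrite("scene2.png",s[:,:,::-1])
r=lambda im,x0,y0,w,h,W,H:cv2.resize(im[y0:y0+h,x0:x0+w,::-1],(W,H),interpolation=cv2.INTER_CUBIC)
o=np.hstack([r(t,345,145,110,110,400,400),r(s,170,230,100,100,400,400)]); cv2.imwrite("pics/crop3.png",np.clip(o*1.4,0,255).astype(np.uint8))
E
```

```text
(no output)
```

View pics/crop3.png

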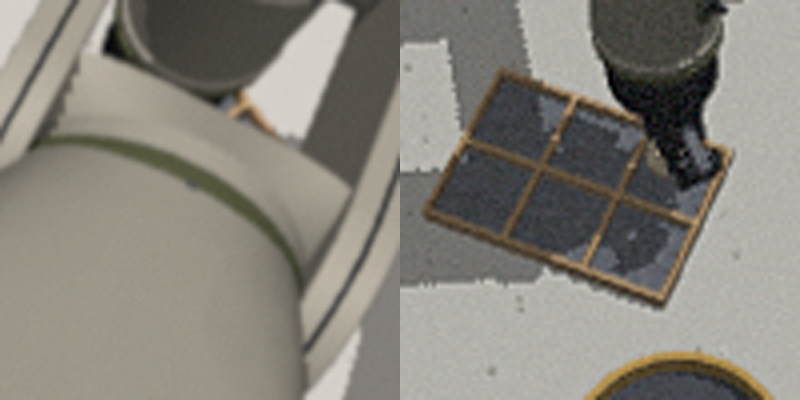

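The scene view shows the cockle held over the corner pocket, with the tip at crop (665,165). Now I lower, release and back off.

{"fn": "apply_moves", "kwargs": {"deltas": [[0,0,0.7,0,0,0,0],[0,0,0,0,0,0,0],[0,0,0,0,0,0,0.55],[0,0,0,0,0,0,0.55],[0,0,0,0,0,0,0.55],[0,0,-1,0,0,0,0.7],[0,0,-1,0,0,0,0.7],[1,-0.7,0,0,0,0,0.7]]}}

```text
time: 8.68
tool_pos: [614.5, -180.5, 97.0]
tcp_rot: [179.5, 0.2, 89.9]
ft_force: [1.5, 1.0, -0.3]
finger_gap: 59.6
grip_force: 0.0
```

{"fn": "apply_moves", "kwargs": {"deltas": [[1,-1,0,0,0,0,0.7],[1,-1,0,0,0,0,0.7],[1,-1,0,0,0,0,0.7],[0,-0.8,0,0,0,0,0.7],[0,0,0,0,0,0,0.7]]}}

```text
time: 9.3
tool_pos: [496.3, -87.8, 92.5]
tcp_rot: [180.0, 0.0, 90.0]
ft_force: [0.4, -0.4, 0.2]
finger_gap: 59.7
grip_force: 0.0
```

```bash
cat > cs.py <<'E'
from h import *
import sys
np.set_printoptions(precision=1,suppress=True)
t=snapshot("top"); s=snapshot("scene"); tag=sys.argv[1]; cv2.imwrite(f"top_{tag}.png",t[:,:,::-1]);cv2.imwrite(f"scene_{tag}.png",s[:,:,::-1])
for P in eval(sys.argv[2]):
    out=[]
    for n,im in(("top",t),("scene",s)):
        a=near(n,im,proj(n,P)+.5,12)
        out+=[None if a is None else onz(n,a,P[2])[:2]]
    print(P,"top",out[0],"scene",out[1])
E
python3 cs.py a "[(632,-207,17),(498,-88,14),(440,-17,14),(428,181,14)]"
```

```text
(632, -207, 17) top None scene [ 608.5 -206.5]
(498, -88, 14) top [493.2 -74.8] scene [501.3 -90.8]
(440, -17, 14) top [438.1 -17. ] scene [442.6 -15.2]
(428, 181, 14) top [426.3 181.3] scene [430.3 180.5]
```

{"fn": "apply_moves", "kwargs": {"deltas": [[0,0.1,1,0,0,0,0.7],[0,0,1,0,0,0,0.7],[0,0,0.4,0,0,0,0.7],[0,0,0,0,0,0,0.7],[0,0,0,0,0,0,0],[0,0,0,0,0,0,0],[0,0,0,0,0,0,0],[0,0,0,0,0,0,0]]}}

```text
time: 10.4
tool_pos: [501.6, -88.6, 21.9]
tcp_rot: [179.8, 0.1, 90.0]
ft_force: [-0.5, -1.0, 6.2]
finger_gap: 36.2
grip_force: 30.1
```

{"fn": "apply_moves", "kwargs": {"deltas": [[0,0,-1,0,0,0,0],[0,0,-1,0,0,0,0],[-0.9,0.5,0,0,0,0,0],[-0.9,0.5,0,0,0,0,0],[-0.9,0.5,0,0,0,0,0],[-0.9,0.5,0,0,0,0,0],[-0.9,0.5,0,0,0,0,0],[-0.8,0.4,0,0,0,0,0]]}}

```text
time: 11.4
tool_pos: [587.8, -248.2, 80.6]
tcp_rot: [180.0, 0.0, 90.0]
ft_force: [-0.5, -0.4, -0.3]
finger_gap: 35.9
grip_force: 30.2
```

{"fn": "apply_moves", "kwargs": {"deltas": [[0,0,0,0,0,0,0],[0,0,0,0,0,0,0]]}}

```text
time: 11.65
tool_pos: [586.8, -246.6, 80.1]
tcp_rot: [-180.0, -0.0, 90.0]
ft_force: [0.2, -0.3, 0.7]
finger_gap: 36.3
grip_force: 30.2
```

```bash
python3 cs.py b "[(632,-207,17),(440,-17,14)]"; python3 - <<'E'
from h import *
s=cv2.imread("scene_b.png"); t=cv2.imread("top_b.png")
r=lambda im,x0,y0,w,h,W,H:cv2.resize(im[y0:y0+h,x0:x0+w],(W,H),interpolation=cv2.INTER_CUBIC)
cv2.imwrite("pics/crop4.png",np.clip(1.4*np.hstack([r(t,345,145,110,110,400,400),r(s,170,230,100,100,400,400)]),0,255).astype(np.uint8))
E
```

```text
(632, -207, 17) top [ 634.  -201.9] scene [ 610.  -206.3]
(440, -17, 14) top [438.1 -17. ] scene [442.4 -17.2]
```

View pics/crop4.png

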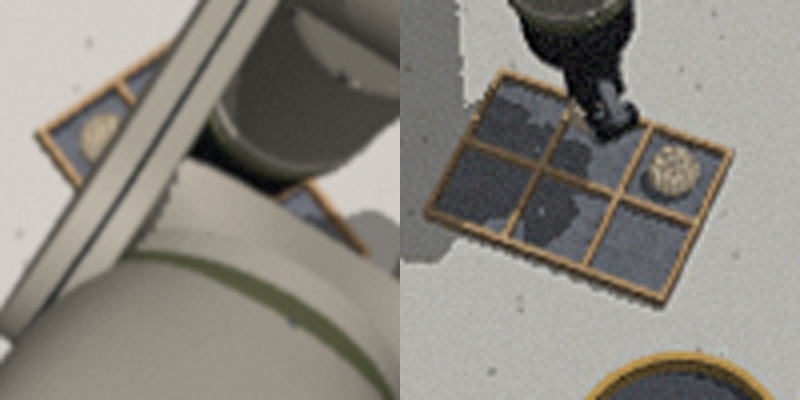

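Cockle A sits at crop (672,170), near the pocket's centre at (675,172). I release B and go on to C.

{"fn": "apply_moves", "kwargs": {"deltas": [[0,0,1,0,0,0,0],[0,0,0.6,0,0,0,0],[0,0,0,0,0,0,0],[0,0,0,0,0,0,0.55],[0,0,0,0,0,0,0.55],[0,0,0,0,0,0,0.55],[0,0,-1,0,0,0,0.7],[0,0,-1,0,0,0,0.7]]}}

```text
time: 12.75
tool_pos: [587.0, -247.1, 92.9]
tcp_rot: [-180.0, -0.0, 90.0]
ft_force: [0.4, -0.4, 0.3]
finger_gap: 59.9
grip_force: 0.0
```

{"fn": "apply_moves", "kwargs": {"deltas": [[1,-0.6,0,0,0,0,0.7],[1,-0.6,0,0,0,0,0.7],[1,-0.6,0,0,0,0,0.7],[1,-0.6,0,0,0,0,0.7],[1,-0.6,0,0,0,0,0.7],[1,-0.6,0,0,0,0,0.7],[1,-0.6,0,0,0,0,0.7],[0.7,-0.7,0,0,0,0,0.7]]}}

```text
time: 13.75
tool_pos: [440.0, -15.2, 92.9]
tcp_rot: [179.9, 0.0, 90.0]
ft_force: [-0.6, 0.8, 0.3]
finger_gap: 60.1
grip_force: 0.0
```

{"fn": "apply_moves", "kwargs": {"deltas": [[0,0,0,0,0,0,0.7],[0,0,0,0,0,0,0.7]]}}

```text
time: 14.0
tool_pos: [441.0, -16.6, 93.0]
tcp_rot: [179.9, 0.0, 90.0]
ft_force: [0.2, -0.8, 0.2]
finger_gap: 59.8
grip_force: 0.0
```

```bash
python3 cs.py c "[(440,-17,14),(428,181,14)]"
```

```text
(440, -17, 14) top None scene [442.8 -18.1]
(428, 181, 14) top [426.1 182.4] scene [429.9 180.7]
```

{"fn": "apply_moves", "kwargs": {"deltas": [[0,0,1,0,0,0,0.7],[0,0,1,0,0,0,0.7],[0,0,0.4,0,0,0,0.7],[0,0,0,0,0,0,0.7],[0,0,0,0,0,0,0],[0,0,0,0,0,0,0],[0,0,0,0,0,0,0],[0,0,0,0,0,0,0]]}}

```text
time: 15.1
tool_pos: [441.5, -16.5, 21.7]
tcp_rot: [179.9, 0.0, 90.0]
ft_force: [-0.6, -0.2, 7.3]
finger_gap: 36.0
grip_force: 29.8
```

{"fn": "apply_moves", "kwargs": {"deltas": [[0,0,-1,0,0,0,0],[0,0,-1,0,0,0,0],[-0.9,0.3,0,0,0,0,0],[-0.9,0.3,0,0,0,0,0],[-0.9,0.3,0,0,0,0,0],[-0.9,0.3,0,0,0,0,0],[-0.9,0.3,0,0,0,0,0],[-0.9,0.3,0,0,0,0,0]]}}

```text
time: 16.1
tool_pos: [494.7, -179.2, 80.9]
tcp_rot: [179.9, 0.0, 90.0]
ft_force: [0.7, 0.1, 0.2]
finger_gap: 36.2
grip_force: 30.5
```

{"fn": "apply_moves", "kwargs": {"deltas": [[-0.9,0.4,0,0,0,0,0],[-0.9,0.4,0,0,0,0,0],[-0.9,0.4,0,0,0,0,0],[-1,0.3,0,0,0,0,0],[0,0,0,0,0,0,0],[0,0,0,0,0,0,0]]}}

```text
time: 16.85
tool_pos: [539.0, -288.7, 80.3]
tcp_rot: [-180.0, -0.0, 90.0]
ft_force: [0.1, 0.6, -0.6]
finger_gap: 36.2
grip_force: 30.6
```

{"fn": "apply_moves", "kwargs": {"deltas": [[0,0,1,0,0,0,0],[0,0,0.6,0,0,0,0],[0,0,0,0,0,0,0],[0,0,0,0,0,0,0.55],[0,0,0,0,0,0,0.55],[0,0,0,0,0,0,0.55],[0,0,-1,0,0,0,0.7],[0,0,-1,0,0,0,0.7]]}}

```text
time: 17.85
tool_pos: [538.9, -289.1, 92.9]
tcp_rot: [-180.0, -0.0, 90.0]
ft_force: [1.3, -0.1, 0.5]
finger_gap: 59.6
grip_force: 0.0
```

{"fn": "apply_moves", "kwargs": {"deltas": [[1,-0.2,0,0,0,0,0.7],[1,-0.2,0,0,0,0,0.7],[1,-0.2,0,0,0,0,0.7],[1,-0.2,0,0,0,0,0.7],[1,-0.2,0,0,0,0,0.7],[1,-0.2,0,0,0,0,0.7],[1,-0.2,0,0,0,0,0.7],[1,-0.2,0,0,0,0,0.7]]}}

```text
time: 18.85
tool_pos: [491.2, -48.3, 92.9]
tcp_rot: [179.9, 0.0, 90.0]
ft_force: [0.7, 1.4, -0.3]
finger_gap: 59.8
grip_force: 0.0
```

{"fn": "apply_moves", "kwargs": {"deltas": [[1,-0.3,0,0,0,0,0.7],[1,-0.3,0,0,0,0,0.7],[1,-0.3,0,0,0,0,0.7],[1,-0.3,0,0,0,0,0.7],[1,-0.3,0,0,0,0,0.7],[1,-0.2,0,0,0,0,0.7],[1,-0.2,0,0,0,0,0.7],[0.7,-0.2,0,0,0,0,0.7]]}}

```text
time: 19.85
tool_pos: [428.2, 183.1, 92.9]
tcp_rot: [179.9, -0.0, 90.0]
ft_force: [-0.4, -0.4, 0.4]
finger_gap: 60.0
grip_force: 0.0
```

{"fn": "apply_moves", "kwargs": {"deltas": [[0,0,0,0,0,0,0.7],[0,0,0,0,0,0,0.7]]}}

```text
time: 20.1
tool_pos: [428.5, 181.4, 92.5]
tcp_rot: [180.0, 0.0, 90.0]
ft_force: [0.3, 0.7, -0.6]
finger_gap: 59.8
grip_force: 0.0
```

```bash
python3 cs.py d "[(428,181,14),(632,-207,17),(587,-248,17),(540,-290,17)]"
```

```text
(428, 181, 14) top [425.9 180.5] scene [429.9 180.7]
(632, -207, 17) top [ 631.5 -208.3] scene [ 616.9 -214.4]
(587, -248, 17) top [ 586.6 -247.1] scene [ 563.7 -247.4]
(540, -290, 17) top [ 538.5 -289.7] scene [ 529.9 -298.7]
```

All three placed shells read within 2 mm of their targets in the top view. I pick up D and carry it to the pocket at (628,-294).

{"fn": "apply_moves", "kwargs": {"deltas": [[0,0,1,0,0,0,0.7],[0,0,1,0,0,0,0.7],[0,0,0.4,0,0,0,0.7],[0,0,0,0,0,0,0.7],[0,0,0,0,0,0,0],[0,0,0,0,0,0,0],[0,0,0,0,0,0,0],[0,0,0,0,0,0,0]]}}

```text
time: 21.2
tool_pos: [429.5, 182.1, 21.8]
tcp_rot: [179.9, -0.0, 90.0]
ft_force: [-0.9, -1.5, 5.7]
finger_gap: 36.1
grip_force: 29.9
```

{"fn": "apply_moves", "kwargs": {"deltas": [[0,0,-1,0,0,0,0],[0,0,-1,0,0,0,0],[-1,0.4,0,0,0,0,0],[-1,0.4,0,0,0,0,0],[-1,0.4,0,0,0,0,0],[-1,0.4,0,0,0,0,0],[-1,0.4,0,0,0,0,0],[-1,0.4,0,0,0,0,0]]}}

```text
time: 22.2
tool_pos: [500.9, 0.8, 80.9]
tcp_rot: [179.9, 0.0, 90.0]
ft_force: [0.7, 0.0, 0.3]
finger_gap: 36.2
grip_force: 30.2
```

{"fn": "apply_moves", "kwargs": {"deltas": [[-1,0.4,0,0,0,0,0],[-1,0.4,0,0,0,0,0],[-1,0.4,0,0,0,0,0],[-1,0.4,0,0,0,0,0],[-1,0.4,0,0,0,0,0],[-1,0.4,0,0,0,0,0],[-1,0.4,0,0,0,0,0],[-1,0.4,0,0,0,0,0]]}}

```text
time: 23.2
tool_pos: [596.8, -239.2, 80.8]
tcp_rot: [180.0, 0.0, 90.0]
ft_force: [0.5, -0.6, 0.0]
finger_gap: 36.3
grip_force: 30.2
```

{"fn": "apply_moves", "kwargs": {"deltas": [[-1,0.5,0,0,0,0,0],[-0.9,0.5,0,0,0,0,0],[0,0,0,0,0,0,0],[0,0,0,0,0,0,0]]}}

```text
time: 23.7
tool_pos: [626.0, -294.6, 80.2]
tcp_rot: [-180.0, -0.0, 90.0]
ft_force: [-0.1, -0.3, -1.0]
finger_gap: 36.1
grip_force: 30.2
```

{"fn": "apply_moves", "kwargs": {"deltas": [[0,0,1,0,0,0,0],[0,0,0.6,0,0,0,0],[0,0,0,0,0,0,0],[0,0,0,0,0,0,0.55],[0,0,0,0,0,0,0.55],[0,0,0,0,0,0,0.55],[0,0,-1,0,0,0,0.7],[0,0,-1,0,0,0,0.7]]}}

```text
time: 24.7
tool_pos: [625.9, -295.1, 92.9]
tcp_rot: [-180.0, -0.0, 90.0]
ft_force: [0.1, 0.0, 0.4]
finger_gap: 60.0
grip_force: 0.0
```

{"fn": "apply_moves", "kwargs": {"deltas": [[1,-0.6,-0.2,0,0,0,1],[1,-0.6,-0.2,0,0,0,1],[1,-0.6,-0.2,0,0,0,1],[1,-0.6,-0.2,0,0,0,1],[1,-0.6,-0.2,0,0,0,1],[1,-0.6,-0.2,0,0,0,1],[1,-0.6,-0.2,0,0,0,1],[1,-0.6,-0.2,0,0,0,1]]}}

```text
time: 25.7
tool_pos: [481.9, -54.4, 141.1]
tcp_rot: [179.9, 0.0, 90.0]
ft_force: [0.4, 0.2, 0.0]
finger_gap: 85.3
grip_force: 0.0
```

{"fn": "apply_moves", "kwargs": {"deltas": [[1,-0.6,-0.2,0,0,0,1],[1,-0.6,-0.2,0,0,0,1],[0,0,0,0,0,0,1],[0,0,0,0,0,0,1]]}}

```text
time: 26.2
tool_pos: [446.7, 4.5, 152.8]
tcp_rot: [179.9, 0.0, 90.0]
ft_force: [1.5, -0.7, 0.0]
finger_gap: 85.4
grip_force: 0.0
```

```bash
cat > jar.py <<'E'
from h import *
import sys
np.set_printoptions(precision=1,suppress=True)
def jars(n,im,Cs):
  a=im.astype(int); mx=a.max(2)
  for C in Cs:
    x,y=map(int,proj(n,(C[0],C[1],58))); r=15; w=a[y-r:y+r+1,x-r:x+r+1]; g=w.max(2)
    blk=((g<60)&(w[:,:,2]-w[:,:,0]<10)).astype(np.uint8); blk=cv2.morphologyEx(blk,cv2.MORPH_OPEN,np.ones((3,3)))
    _,L,st,_=cv2.connectedComponentsWithStats(blk); 
    if len(st)<2: print(n,C,"no lid"); continue
    h=cv2.convexHull(cv2.findNonZero((L==1+np.argmax(st[1:,4])).astype(np.uint8))); (c,rad)=cv2.minEnclosingCircle(h)
    br=cv2.boundingRect(h); c=(br[0]+br[2]/2-.5,br[1]+br[3]/2-.5); lc=onz(n,(c[0]+x-r,c[1]+y-r),58)[:2]
    hm=cv2.fillConvexPoly(np.zeros_like(blk),h,1); hm=cv2.dilate(hm,np.ones((3,3))); b=sorted(blobs((g>125)&(hm>0),5,200),key=lambda b:-b[1][4])
    if not b: print(n,C,"lid",lc,br,"no strip"); continue
    _,LL=cv2.connectedComponents(((g>125)&(hm>0)).astype(np.uint8)); k=LL[tuple(np.array(np.nonzero(LL)).T[np.argmin(((np.array(np.nonzero(LL)).T[:,::-1]-b[0][0])**2).sum(1))])]
    Q=np.array([onz(n,(u+x-r,v+y-r),67)[:2] for v,u in zip(*np.nonzero(LL==k))]); s=Q.mean(0); e,V=np.linalg.eigh(np.cov(Q.T)); ax=V[:,1]; d=s-lc
    if ax@d<0: ax=-ax
    print(n,C,"lid",lc,br[2:],"strip",s,len(Q),"pca",np.degrees(np.arctan2(ax[1],ax[0])),np.sqrt(e),"dir",np.degrees(np.arctan2(d[1],d[0])))
if __name__=="__main__":
  for n in("top","scene"):
    im=snapshot(n) if len(sys.argv)<3 else cv2.imread(f"{n}_{sys.argv[2]}.png")[:,:,::-1]
    jars(n,im,eval(sys.argv[1]))
E
python3 cs.py e "[(632,-207,17),(587,-248,17),(540,-290,17),(627,-294,17)]"; python3 jar.py "[(519,340),(600,271),(674,220)]" e
```

```text
(632, -207, 17) top [ 631.5 -208.1] scene [ 608.  -206.7]
(587, -248, 17) top [ 586.4 -247.1] scene [ 563.5 -247.9]
(540, -290, 17) top [ 538.2 -289.5] scene [ 530.2 -298.2]
(627, -294, 17) top [ 625.5 -296.6] scene [ 601.9 -293.2]
top (519, 340) lid [513.5 338.4] (30, 24) strip [522.9 329.8] 61 pca -54.90511134761438 [3.8 7.2] dir -42.521667391782785
top (600, 271) lid [596.1 270.9] (26, 23) strip [587.2 258.1] 57 pca -123.64229694383928 [3.6 7. ] dir -124.88442762972961
top (674, 220) lid [671.8 219.7] (25, 24) strip [673.5 204.4] 53 pca -84.08331262237193 [3.4 7.1] dir -83.58023059863439
scene (519, 340) lid [519.4 340.6] (18, 16) strip [527.9 328.2] 19 pca -59.27687107647595 [3.2 6.4] dir -55.62672108221596
scene (600, 271) lid [604.7 271.7] (17, 15) strip [594.5 261.1] 14 pca -105.23292719132043 [2.9 4.9] dir -134.0430104003106
scene (674, 220) lid [679.  219.9] (19, 18) strip [678.9 203.5] 23 pca -85.16672900079058 [3.1 6.6] dir -90.43500745460373
```

All four cockles are in pockets, at their targets within about 2 mm. The jars:

| Jar | Position | Label | Turn needed |
|---|---|---|---|
| jar1 | (516.5,342) | -56° | +107° |
| jar2 | (598,271) | -125° | -184° |
| jar3 | (675,219) | -85° | +136° |

I start with jar1.

{"fn": "apply_moves", "kwargs": {"deltas": [[0.9,0.2,0,0,0,0,1],[0.9,0.2,0,0,0,0,1],[0.9,0.2,0,0,0,0,1],[0.9,0.2,0,0,0,0,1],[0.9,0.2,0,0,0,0,1],[0.9,0.2,0,0,0,0,1],[1,0.2,0,0,0,0,1],[1,0.2,0,0,0,0,1]], "grip_force": 40}}

```text
time: 27.3
tool_pos: [495.0, 227.0, 151.8]
tcp_rot: [-180.0, 0.0, 89.9]
ft_force: [0.2, -0.3, 0.0]
finger_gap: 85.4
grip_force: 0.0
```

{"fn": "apply_moves", "kwargs": {"deltas": [[1,0.2,0,0,0,0,1],[1,0.2,0,0,0,0,1],[1,0.2,0,0,0,0,1],[0.9,0.1,0,0,0,0,1],[0,0,0,0,0,0,1],[0,0,0,0,0,0,1]]}}

```text
time: 28.05
tool_pos: [515.5, 342.8, 151.6]
tcp_rot: [-179.9, 0.1, 90.0]
ft_force: [-0.2, 0.5, -0.3]
finger_gap: 85.5
grip_force: 0.0
```

{"fn": "apply_moves", "kwargs": {"deltas": [[0,0,1,0,0,0,1],[0,0,1,0,0,0,1],[0,0,1,0,0,0,1],[0,0,0.5,0,0,0,1],[0,0,0,0,0,0,0],[0,0,0,0,0,0,0],[0,0,0,0,0,0,0],[0,0,0,0,0,0,0]]}}

```text
time: 29.05
tool_pos: [516.1, 344.3, 48.7]
tcp_rot: [179.9, -0.1, 90.0]
ft_force: [0.8, -0.5, 3.4]
finger_gap: 55.1
grip_force: 43.0
```

{"fn": "apply_moves", "kwargs": {"deltas": [[0,0,0,0,0,-1,0],[0,0,0,0,0,-1,0],[0,0,0,0,0,-1,0],[0,0,0,0,0,-1,0],[0,0,0,0,0,-1,0],[0,0,0,0,0,-1,0],[0,0,0,0,0,-1,0],[0,0,0,0,0,-1,0]]}}

```text
time: 30.05
tool_pos: [515.8, 344.6, 48.8]
tcp_rot: [179.9, -0.0, 126.8]
ft_force: [-1.6, 0.9, 4.5]
finger_gap: 54.7
grip_force: 43.1
```

{"fn": "apply_moves", "kwargs": {"deltas": [[0,0,0,0,0,-1,0],[0,0,0,0,0,-1,0],[0,0,0,0,0,-1,0],[0,0,0,0,0,-1,0],[0,0,0,0,0,-1,0],[0,0,0,0,0,-1,0],[0,0,0,0,0,-1,0],[0,0,0,0,0,-1,0]]}}

```text
time: 31.05
tool_pos: [515.9, 344.5, 48.7]
tcp_rot: [179.9, 0.1, 163.5]
ft_force: [0.1, 0.4, 4.6]
finger_gap: 54.6
grip_force: 43.1
```

{"fn": "apply_moves", "kwargs": {"deltas": [[0,0,0,0,0,-1,0],[0,0,0,0,0,-1,0],[0,0,0,0,0,-1,0],[0,0,0,0,0,-1,0],[0,0,0,0,0,-1,0],[0,0,0,0,0,-1,0],[0,0,0,0,0,-1,0],[0,0,0,0,0,-0.3,0]]}}

```text
time: 32.05
tool_pos: [516.1, 344.5, 48.7]
tcp_rot: [180.0, 0.1, -163.2]
ft_force: [0.4, 0.4, 6.3]
finger_gap: 54.6
grip_force: 43.2
```

{"fn": "apply_moves", "kwargs": {"deltas": [[0,0,0,0,0,0,0],[0,0,0,0,0,0,0],[0,0,0,0,0,0,1],[0,0,0,0,0,0,1],[0,0,0,0,0,0,1],[0,0,-1,0,0,0,1],[0,0,-1,0,0,0,1],[0,0,-1,0,0,0,1]]}}

```text
time: 33.05
tool_pos: [515.0, 343.7, 137.9]
tcp_rot: [-180.0, -0.0, -163.2]
ft_force: [0.6, 0.8, -0.1]
finger_gap: 85.3
grip_force: 0.0
```

{"fn": "apply_moves", "kwargs": {"deltas": [[0,0,0,0,0,-1,1],[0,0,0,0,0,-1,1],[-0.4,-0.9,0,0,0,0,1],[-0.4,-0.9,0,0,0,0,1],[-0.3,-0.8,0,0,0,0,1],[-0.3,-0.8,0,0,0,0,1],[0,0,0,0,0,0,1],[0,0,0,0,0,0,1]]}}

```text
time: 34.05
tool_pos: [597.5, 270.5, 137.1]
tcp_rot: [180.0, -0.0, -154.1]
ft_force: [-0.0, -0.7, 0.6]
finger_gap: 85.4
grip_force: 0.0
```

```bash
python3 jar.py "[(516,344),(600,271),(674,220)]"
```

```text
top (516, 344) lid [516.8 340.2] (4, 0, 27, 31) no strip
top (600, 271) lid [596.1 270.9] (26, 23) strip [588.1 259.2] 54 pca -116.42456080420976 [3.7 6.4] dir -124.41199946786156
top (674, 220) lid [672.6 223.3] (28, 25) strip [673.3 204.1] 55 pca -86.69200109194178 [3.6 7.1] dir -88.010690816631
scene (516, 344) lid [515.  345.4] (29, 31) strip [475.9 336.9] 25 pca 148.74410864409614 [ 3.2 11.2] dir -167.73413713078338
scene (600, 271) lid [587.3 279.3] (19, 25) strip [593.6 258.2] 14 pca -122.44220612598654 [2.8 5.9] dir -73.34111431996145
scene (674, 220) lid [677.5 220.8] (19, 17) strip [678.6 203.6] 24 pca -84.03042481125689 [3.4 6.5] dir -86.4297628055058
```

{"fn": "apply_moves", "kwargs": {"deltas": [[0,0,1,0,0,0,1],[0,0,1,0,0,0,1],[0,0,1,0,0,0,1],[0,0,0,0,0,0,1],[0,0,0,0,0,0,0],[0,0,0,0,0,0,0],[0,0,0,0,0,0,0],[0,0,0,0,0,0,0]]}}

```text
time: 35.15
tool_pos: [599.2, 271.3, 49.9]
tcp_rot: [-180.0, 0.2, -154.0]
ft_force: [-1.9, 1.4, 7.1]
finger_gap: 54.6
grip_force: 42.8
```

{"fn": "apply_moves", "kwargs": {"deltas": [[0,0,0,0,0,1,0],[0,0,0,0,0,1,0],[0,0,0,0,0,1,0],[0,0,0,0,0,1,0],[0,0,0,0,0,1,0],[0,0,0,0,0,1,0],[0,0,0,0,0,1,0],[0,0,0,0,0,1,0]]}}

```text
time: 36.15
tool_pos: [599.6, 270.7, 49.9]
tcp_rot: [179.9, 0.2, 169.1]
ft_force: [1.4, -1.2, 5.7]
finger_gap: 55.0
grip_force: 42.8
```

{"fn": "apply_moves", "kwargs": {"deltas": [[0,0,0,0,0,1,0],[0,0,0,0,0,1,0],[0,0,0,0,0,1,0],[0,0,0,0,0,1,0],[0,0,0,0,0,1,0],[0,0,0,0,0,1,0],[0,0,0,0,0,1,0],[0,0,0,0,0,1,0]]}}

```text
time: 37.15
tool_pos: [599.5, 270.4, 49.9]
tcp_rot: [179.8, 0.1, 132.5]
ft_force: [1.4, -3.0, 7.5]
finger_gap: 54.9
grip_force: 42.9
```

{"fn": "apply_moves", "kwargs": {"deltas": [[0,0,0,0,0,1,0],[0,0,0,0,0,1,0],[0,0,0,0,0,1,0],[0,0,0,0,0,1,0],[0,0,0,0,0,1,0],[0,0,0,0,0,1,0],[0,0,0,0,0,1,0],[0,0,0,0,0,1,0]]}}

```text
time: 38.15
tool_pos: [599.2, 270.5, 49.9]
tcp_rot: [179.8, -0.0, 95.8]
ft_force: [-0.6, -1.6, 9.1]
finger_gap: 55.2
grip_force: 43.0
```

{"fn": "apply_moves", "kwargs": {"deltas": [[0,0,0,0,0,1,0],[0,0,0,0,0,1,0],[0,0,0,0,0,1,0],[0,0,0,0,0,1,0],[0,0,0,0,0,1,0],[0,0,0,0,0,1,0],[0,0,0,0,0,1,0],[0,0,0,0,0,1,0]]}}

```text
time: 39.15
tool_pos: [599.0, 270.8, 49.9]
tcp_rot: [179.9, -0.1, 59.1]
ft_force: [-1.6, -0.3, 8.2]
finger_gap: 54.8
grip_force: 42.9
```

{"fn": "apply_moves", "kwargs": {"deltas": [[0,0,0,0,0,1,0],[0,0,0,0,0,1,0],[0,0,0,0,0,1,0],[0,0,0,0,0,1,0],[0,0,0,0,0,1,0],[0,0,0,0,0,1,0],[0,0,0,0,0,1,0],[0,0,0,0,0,1,0]]}}

```text
time: 40.15
tool_pos: [599.3, 271.0, 49.9]
tcp_rot: [180.0, -0.2, 22.5]
ft_force: [-0.2, -0.2, 7.3]
finger_gap: 54.8
grip_force: 42.9
```

{"fn": "apply_moves", "kwargs": {"deltas": [[0,0,0,0,0,0,0],[0,0,0,0,0,0,0],[0,0,0,0,0,0,1],[0,0,0,0,0,0,1],[0,0,0,0,0,0,1],[0,0,-1,0,0,0,1],[0,0,-1,0,0,0,1],[0,0,-1,0,0,0,1]]}}

```text
time: 41.15
tool_pos: [597.3, 270.4, 137.8]
tcp_rot: [-180.0, 0.0, 22.6]
ft_force: [0.1, -0.2, -0.1]
finger_gap: 85.2
grip_force: 0.0
```

{"fn": "apply_moves", "kwargs": {"deltas": [[0.6,0.9,0,0,0,0,1],[0.6,0.9,0,0,0,0,1],[0.5,0.8,0,0,0,0,1],[0,0,0,0,0,0,1],[0,0,0,0,0,0,1]]}}

```text
time: 41.78
tool_pos: [674.1, 218.4, 136.8]
tcp_rot: [-180.0, 0.1, 22.6]
ft_force: [-0.9, 0.1, 0.6]
finger_gap: 85.7
grip_force: 0.0
```

{"fn": "apply_moves", "kwargs": {"deltas": [[0,0,1,0,0,0,1],[0,0,1,0,0,0,1],[0,0,1,0,0,0,1],[0,0,0,0,0,0,1],[0,0,0,0,0,0,0],[0,0,0,0,0,0,0],[0,0,0,0,0,0,0],[0,0,0,0,0,0,0]]}}

```text
time: 42.78
tool_pos: [676.3, 218.8, 50.1]
tcp_rot: [180.0, -0.2, 22.6]
ft_force: [-0.3, 1.2, 7.4]
finger_gap: 54.9
grip_force: 42.9
```

{"fn": "apply_moves", "kwargs": {"deltas": [[0,0,0,0,0,-1,0],[0,0,0,0,0,-1,0],[0,0,0,0,0,-1,0],[0,0,0,0,0,-1,0],[0,0,0,0,0,-1,0],[0,0,0,0,0,-1,0],[0,0,0,0,0,-1,0],[0,0,0,0,0,-1,0]]}}

```text
time: 43.78
tool_pos: [676.4, 219.0, 50.1]
tcp_rot: [179.9, -0.2, 59.4]
ft_force: [-0.1, 1.8, 6.5]
finger_gap: 55.2
grip_force: 42.9
```

{"fn": "apply_moves", "kwargs": {"deltas": [[0,0,0,0,0,-1,0],[0,0,0,0,0,-1,0],[0,0,0,0,0,-1,0],[0,0,0,0,0,-1,0],[0,0,0,0,0,-1,0],[0,0,0,0,0,-1,0],[0,0,0,0,0,-1,0],[0,0,0,0,0,-1,0]]}}

```text
time: 44.78
tool_pos: [676.1, 219.0, 50.1]
tcp_rot: [179.8, -0.1, 96.1]
ft_force: [-2.0, 1.3, 7.8]
finger_gap: 54.5
grip_force: 43.0
```

{"fn": "apply_moves", "kwargs": {"deltas": [[0,0,0,0,0,-1,0],[0,0,0,0,0,-1,0],[0,0,0,0,0,-1,0],[0,0,0,0,0,-1,0],[0,0,0,0,0,-1,0],[0,0,0,0,0,-1,0],[0,0,0,0,0,-1,0],[0,0,0,0,0,-1,0]]}}

```text
time: 45.78
tool_pos: [676.0, 218.7, 50.1]
tcp_rot: [179.8, 0.1, 132.8]
ft_force: [-2.0, 1.0, 8.6]
finger_gap: 55.3
grip_force: 43.0
```

{"fn": "apply_moves", "kwargs": {"deltas": [[0,0,0,0,0,-1,0],[0,0,0,0,0,-1,0],[0,0,0,0,0,-1,0],[0,0,0,0,0,-1,0],[0,0,0,0,0,-1,0],[0,0,0,0,0,-0.9,0],[0,0,0,0,0,0,0],[0,0,0,0,0,0,0]]}}

```text
time: 46.78
tool_pos: [676.3, 218.5, 50.1]
tcp_rot: [179.9, 0.2, 159.7]
ft_force: [-0.7, -0.4, 7.5]
finger_gap: 54.9
grip_force: 43.0
```

{"fn": "apply_moves", "kwargs": {"deltas": [[0,0,0,0,0,0,1],[0,0,0,0,0,0,1],[0,0,0,0,0,0,1],[0,0,-1,0,0,0,1],[0,0,-1,0,0,0,1],[0,0,-1,0,0,0,1]]}}

```text
time: 47.52
tool_pos: [674.5, 218.0, 137.9]
tcp_rot: [-180.0, -0.0, 159.7]
ft_force: [-0.0, 0.7, -0.1]
finger_gap: 85.3
grip_force: 0.0
```

{"fn": "apply_moves", "kwargs": {"deltas": [[0.4,-0.9,0,0,0,0,0],[0.4,-0.9,0,0,0,0,0],[0.4,-0.9,0,0,0,0,0],[0.4,-0.9,0,0,0,0,0],[0.4,-0.9,0,0,0,0,0],[0.4,-0.9,0,0,0,0,0],[0.4,-0.9,0,0,0,0,0],[0.4,-0.9,0,0,0,0,0]]}}

```text
time: 48.52
tool_pos: [508.9, 48.3, 137.2]
tcp_rot: [-180.0, -0.0, 159.7]
ft_force: [-0.4, 0.2, -0.2]
finger_gap: -0.1
grip_force: 0.0
```

{"fn": "apply_moves", "kwargs": {"deltas": [[0.5,-1,0,0,0,0,0],[0.5,-1,0,0,0,0,0],[0,0,0,0,0,0,0],[0,0,0,0,0,0,0]]}}

```text
time: 49.02
tool_pos: [461.2, 3.2, 137.6]
tcp_rot: [180.0, 0.1, 159.6]
ft_force: [0.5, 0.4, 0.7]
finger_gap: 0.0
grip_force: 0.0
```

```bash
python3 cs.py f "[(632,-207,17),(587,-248,17),(540,-290,17),(627,-294,17)]"; python3 jar.py "[(516,344),(599,271),(676,219)]" f
python3 - <<'E'
from h import *
s=cv2.imread("scene_f.png"); t=cv2.imread("top_f.png")
r=lambda im,x0,y0,w,h,W,H:cv2.resize(im[y0:y0+h,x0:x0+w],(W,H),interpolation=cv2.INTER_CUBIC)
cv2.imwrite("pics/crop5.png",np.clip(1.4*np.vstack([np.hstack([r(t,90,115,120,105,400,350),r(s,335,150,110,96,400,350)]),np.hstack([r(t,340,145,120,75,400,250),r(s,165,240,112,70,400,250)])]),0,255).astype(np.uint8))
E
```

```text
(632, -207, 17) top [ 631.7 -208.1] scene [ 608.2 -207.1]
(587, -248, 17) top [ 592.1 -260.4] scene [ 563.3 -247.5]
(540, -290, 17) top [ 538.5 -289.7] scene [ 530.5 -298.3]
(627, -294, 17) top [ 625.5 -296.6] scene [ 601.2 -293.2]
top (516, 344) lid [514.2 343.1] (26, 25) strip [523.6 354.2] 46 pca 50.49409910146441 [3.5 5.7] dir 49.700321453224234
top (599, 271) lid [599.8 270.4] (25, 24) strip [608.5 282.2] 47 pca 48.982791535114906 [3.6 5.8] dir 53.41277860478149
top (676, 219) lid [677.2 215.9] (25, 24) strip [687.9 228.5] 48 pca 50.24014570994836 [3.8 6.1] dir 49.596330271727574
scene (516, 344) lid [519.4 340.6] (18, 16) strip [529.8 354.9] 18 pca 46.474844930733454 [3.  6.9] dir 53.75995616934415
scene (599, 271) lid [605.6 269.3] (18, 18) strip [614.6 282. ] 20 pca 41.58163344081701 [3.  6.9] dir 54.76684768586402
scene (676, 219) lid [681.3 216.6] (18, 18) strip [693.2 228.5] 24 pca 49.42010104292519 [3.1 7. ] dir 45.27641274092585
```

View pics/crop5.png

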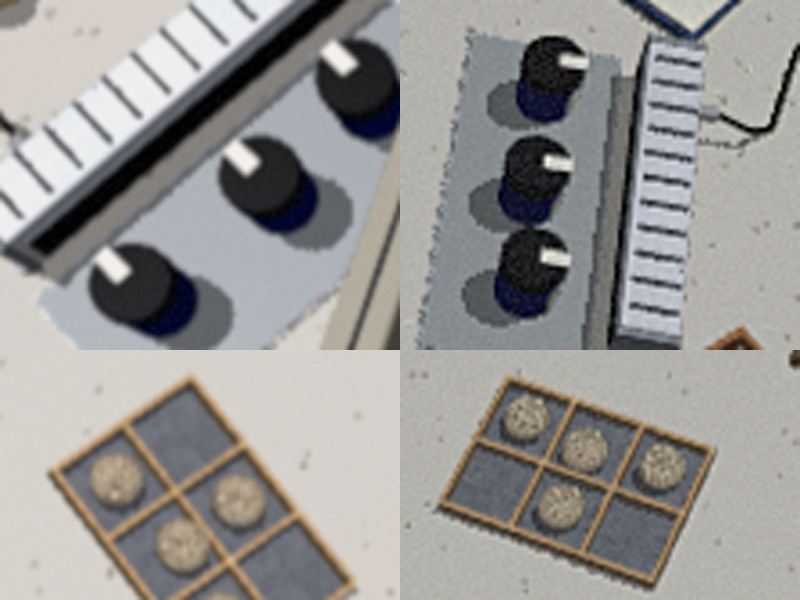

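The strips now all point at the window: about 50° against the reader's 51°, level with the bar's ticks. The four shells sit in separate pockets, but the second one, at top-crop (183,545), seems to have been knocked about 9 mm from its pocket's centre (172,553). I measure that precisely.

```bash
python3 - <<'E'
from h import *
np.set_printoptions(precision=1,suppress=True)
def det(n,im,P,r):
    x,y=map(int,proj(n,P)); a=cv2.GaussianBlur(im,(3,3),0).astype(int)[y-r:y+r+1,x-r:x+r+1]; m=((a[:,:,0]-a[:,:,2])>9)&(a.max(2)>85)
    m=cv2.morphologyEx(m.astype(np.uint8),cv2.MORPH_OPEN,cv2.getStructuringElement(cv2.MORPH_ELLIPSE,(7,7) if n=="top" else (5,5)))
    b=sorted(blobs(m,20,999),key=lambda b:-b[1][4]); return [(onz(n,b_[0]+[x-r,y-r],P[2])[:2],b_[1][2:]) for b_ in b[:2]]
for f in "aef":
  for n in("top","scene"):
    im=cv2.imread(f"{n}_{f}.png")[:,:,::-1]
    for P in((632,-207,17),(587,-248,17),(540,-290,17),(628,-294,17)): 
        r=det(n,im,P,14 if n=="top" else 11); print(f,n,P,*r)
E
```

```text
a top (632, -207, 17) (array([ 634.9, -201.6]), array([ 29,  29, 742], dtype=int32))
a top (587, -248, 17) (array([ 587.2, -237.2]), array([ 17,  29, 232], dtype=int32)) (array([ 603. , -263.9]), array([ 9, 11, 66], dtype=int32))
a top (540, -290, 17) (array([ 559.4, -258.2]), array([ 4, 11, 35], dtype=int32)) (array([ 519.5, -261.4]), array([ 5,  8, 28], dtype=int32))
a top (628, -294, 17) (array([ 610.4, -266.3]), array([ 6, 16, 76], dtype=int32)) (array([ 656.5, -279.2]), array([12,  7, 56], dtype=int32))
a scene (632, -207, 17) (array([ 634. , -207.5]), array([ 12,  11, 103], dtype=int32))
a scene (587, -248, 17)
a scene (540, -290, 17)
a scene (628, -294, 17)
e top (632, -207, 17) (array([ 631.5, -208.3]), array([ 16,  15, 179], dtype=int32))
e top (587, -248, 17) (array([ 586.4, -247.1]), array([ 16,  15, 189], dtype=int32))
e top (540, -290, 17) (array([ 538.7, -289.7]), array([ 16,  15, 194], dtype=int32)) (array([ 519.5, -261.4]), array([ 5,  8, 28], dtype=int32))
e top (628, -294, 17) (array([ 625.7, -296.6]), array([ 16,  15, 183], dtype=int32))
e scene (632, -207, 17) (ar
[... 419 characters left out ...]
7) (array([ 589.9, -260.3]), array([ 17,  17, 220], dtype=int32))
f top (540, -290, 17) (array([ 538.5, -289.7]), array([ 16,  15, 192], dtype=int32)) (array([ 519.5, -261.4]), array([ 5,  8, 28], dtype=int32))
f top (628, -294, 17) (array([ 625.7, -296.6]), array([ 16,  15, 183], dtype=int32)) (array([ 599.4, -270.5]), array([10,  9, 65], dtype=int32))
f scene (632, -207, 17) (array([ 634.1, -208.6]), array([ 11,  11, 101], dtype=int32))
f scene (587, -248, 17) (array([ 590.7, -257.7]), array([ 12,  11, 100], dtype=int32))
f scene (540, -290, 17) (array([ 541.8, -288.7]), array([11, 11, 98], dtype=int32))
f scene (628, -294, 17) (array([ 628.5, -295.6]), array([ 12,  11, 103], dtype=int32))
```

A bump has pushed that shell against its pocket wall: it is now about 10 mm off centre, inside the tolerance but marginal. I recentre it with a diagonal grip just above the walls.

{"fn": "apply_moves", "kwargs": {"deltas": [[0,0,0,0,0,1,0.65],[0,0,0,0,0,1,0.65],[0,0,0,0,0,1,0.65],[0,0,0,0,0,1,0.65],[0,0,0,0,0,1,0.65],[0,0,0,0,0,1,0.65],[0,0,0,0,0,1,0.65],[0,0,0,0,0,1,0.65]], "grip_force": 25}}

```text
time: 50.12
tool_pos: [461.2, 3.7, 137.3]
tcp_rot: [-180.0, -0.0, 122.9]
ft_force: [-0.3, 0.3, 0.9]
finger_gap: 55.2
grip_force: 0.0
```

{"fn": "apply_moves", "kwargs": {"deltas": [[0,0,0,0,0,1,0.65],[0,0,0,0,0,1,0.65],[0,0,0,0,0,1,0.65],[0,0,0,0,0,1,0.65],[0,0,0,0,0,1,0.65],[0,0,0,0,0,1,0.65],[0,0,0,0,0,1,0.65],[0,0,0,0,0,0.2,0.65]]}}

```text
time: 51.12
tool_pos: [461.1, 3.6, 137.3]
tcp_rot: [-180.0, -0.0, 90.0]
ft_force: [-1.1, 0.8, 0.2]
finger_gap: 55.9
grip_force: 0.0
```

{"fn": "apply_moves", "kwargs": {"deltas": [[-1,0.5,0,0,0,0,0.65],[-1,0.5,0,0,0,0,0.65],[-1,0.5,0,0,0,0,0.65],[-1,0.5,0,0,0,0,0.65],[-1,0.5,0,0,0,0,0.65],[-1,0.5,0,0,0,0,0.65],[-1,0.5,0,0,0,0,0.65],[-1,0.5,0,0,0,0,0.65]]}}

```text
time: 52.12
tool_pos: [581.5, -237.6, 136.9]
tcp_rot: [-180.0, -0.0, 90.1]
ft_force: [-0.2, -0.1, -0.2]
finger_gap: 55.7
grip_force: 0.0
```

{"fn": "apply_moves", "kwargs": {"deltas": [[-0.7,0.3,1,0,0,0,0.65],[0,0,1,0,0,0,0.65],[0,0,0,0,0,0,0.65],[0,0,0,0,0,0,0.65]]}}

```text
time: 52.62
tool_pos: [590.3, -257.7, 78.2]
tcp_rot: [180.0, 0.0, 90.1]
ft_force: [-0.0, -0.1, -0.5]
finger_gap: 55.6
grip_force: 0.0
```

Position is good; lower to about z = 27, close and read the forces.

{"fn": "apply_moves", "kwargs": {"deltas": [[0,0,1,0,0,0,0.65],[0,0,0.7,0,0,0,0.65],[0,0,0,0,0,0,0.65]]}}

```text
time: 53.0
tool_pos: [590.4, -258.0, 26.8]
tcp_rot: [179.9, 0.0, 90.0]
ft_force: [-0.2, -0.1, -0.3]
finger_gap: 55.7
grip_force: 0.0
```

{"fn": "apply_moves", "kwargs": {"deltas": [[0,0,0,0,0,0,0],[0,0,0,0,0,0,0],[0,0,0,0,0,0,0],[0,0,0,0,0,0,0]]}}

```text
time: 53.5
tool_pos: [589.4, -257.3, 28.6]
tcp_rot: [-179.9, -0.0, 90.0]
ft_force: [-10.9, 6.1, 18.0]
finger_gap: 36.4
grip_force: 33.5
```

{"fn": "apply_moves", "kwargs": {"deltas": [[0,0,-0.2,0,0,0,0],[0.3,-0.1,0,0,0,0,0],[0,0,0,0,0,0,0],[0,0,0,0,0,0,0]]}}

```text
time: 54.0
tool_pos: [586.6, -248.7, 32.0]
tcp_rot: [-180.0, -0.0, 90.0]
ft_force: [-0.6, -0.4, 0.1]
finger_gap: 36.2
grip_force: 25.5
```

{"fn": "apply_moves", "kwargs": {"deltas": [[0,0,0,0,0,0,0.55],[0,0,0,0,0,0,0.55],[0,0,0,0,0,0,0.55],[0,0,-1,0,0,0,0.55],[0,0,-1,0,0,0,0.55],[0,0,-1,0,0,0,0.55]]}}

```text
time: 54.75
tool_pos: [586.6, -249.0, 123.2]
tcp_rot: [-180.0, 0.0, 90.0]
ft_force: [0.7, -0.2, -0.1]
finger_gap: 47.4
grip_force: 0.0
```

{"fn": "apply_moves", "kwargs": {"deltas": [[1,-0.5,0,0,0,0,0],[1,-0.5,0,0,0,0,0],[1,-0.5,0,0,0,0,0],[1,-0.5,0,0,0,0,0],[1,-0.5,0,0,0,0,0],[1,-0.5,0,0,0,0,0],[1,-0.5,0,0,0,0,0],[1,-0.5,0,0,0,0,0]]}}

```text
time: 55.75
tool_pos: [466.2, -8.1, 122.5]
tcp_rot: [180.0, -0.0, 90.0]
ft_force: [0.4, -0.1, 0.0]
finger_gap: 0.1
grip_force: 0.0
```

```bash
cat > det.py <<'E'
from h import *
import sys
np.set_printoptions(precision=1,suppress=True)
def det(n,im,P,r):
    x,y=map(int,proj(n,P)); a=cv2.GaussianBlur(im,(3,3),0).astype(int)[y-r:y+r+1,x-r:x+r+1]; m=((a[:,:,0]-a[:,:,2])>9)&(a.max(2)>85)
    m=cv2.morphologyEx(m.astype(np.uint8),cv2.MORPH_OPEN,cv2.getStructuringElement(cv2.MORPH_ELLIPSE,(7,7) if n=="top" else (5,5)))
    b=sorted(blobs(m,20,999),key=lambda b:-b[1][4]); return [(onz(n,b_[0]+[x-r,y-r],P[2])[:2],b_[1][2:]) for b_ in b[:1]]
f=sys.argv[1]
for n in("top","scene"):
    im=snapshot(n); cv2.imwrite(f"{n}_{f}.png",im[:,:,::-1])
    for P in((632,-207,17),(587,-248,17),(540,-290,17),(628,-294,17)): print(n,P,*det(n,im,P,14 if n=="top" else 11))
E
python3 det.py g;  python3 jar.py "[(516,344),(599,271),(676,219)]" g
```

```text
top (632, -207, 17) (array([ 631.5, -208.5]), array([ 16,  15, 181], dtype=int32))
top (587, -248, 17) (array([ 586.9, -249.9]), array([ 16,  15, 188], dtype=int32))
top (540, -290, 17) (array([ 538.5, -289.7]), array([ 16,  15, 192], dtype=int32))
top (628, -294, 17) (array([ 625.7, -296.6]), array([ 16,  15, 183], dtype=int32))
scene (632, -207, 17) (array([ 634.3, -207.6]), array([ 12,  11, 101], dtype=int32))
scene (587, -248, 17) (array([ 589.5, -249.2]), array([11, 11, 94], dtype=int32))
scene (540, -290, 17) (array([ 541.3, -288.8]), array([11, 11, 96], dtype=int32))
scene (628, -294, 17) (array([ 629.1, -295.2]), array([11, 11, 98], dtype=int32))
top (516, 344) lid [513.  342.9] (26, 24) strip [523.6 354. ] 47 pca 53.034662378261274 [3.5 5.7] dir 46.52757041070942
top (599, 271) lid [599.8 270.4] (25, 24) strip [608.5 282.2] 47 pca 48.982791535114906 [3.6 5.8] dir 53.41277860478149
top (676, 219) lid [677.1 217. ] (24, 24) strip [687.9 228.5] 48 pca 50.24014570994836 [3.8 6.1] dir 46.508911559710214
scene (516, 344) lid [519.4 340.6] (18, 16) strip [530.4 355.3] 19 pca 44.17536928806016 [2.9 7.2] dir 53.058049040777945
scene (599, 271) lid [604.  270.3] (18, 17) strip [614.6 282.5] 21 pca 47.859809398032915 [3.1 6.9] dir 49.17790840430944
scene (676, 219) lid [681.3 216.6] (18, 18) strip [693.1 228.8] 25 pca 50.776216686451 [3.2 6.9] dir 46.10537430885029
```

All shells are centred and the jars are square. Now the bell: the button is at about (674.5,-42), with its top at about 58 mm. I go above it with closed fingers.

{"fn": "apply_moves", "kwargs": {"deltas": [[-0.1,1,0,0,0,0,0],[-0.1,1,0,0,0,0,0],[-0.2,1,0,0,0,0,0],[-0.2,1,0,0,0,0,0],[-0.2,1,0,0,0,0,0],[-0.2,1,0,0,0,0,0],[-0.1,0.9,0,0,0,0,0],[0,0,0,0,0,0,0]]}}

```text
time: 56.85
tool_pos: [675.1, -43.0, 121.8]
tcp_rot: [180.0, 0.0, 90.0]
ft_force: [-0.5, -0.3, -0.7]
finger_gap: -0.3
grip_force: 0.0
```

{"fn": "apply_moves", "kwargs": {"deltas": [[0,0,1,0,0,0,0],[0,0,0.4,0,0,0,0],[0,0,0,0,0,0,0],[0,0,0.1,0,0,0,0],[0,0,0.1,0,0,0,0],[0,0,0,0,0,0,0]]}}

```text
time: 57.6
tool_pos: [673.8, -41.9, 74.6]
tcp_rot: [180.0, 0.0, 90.0]
ft_force: [-0.9, 0.8, 0.4]
finger_gap: 0.1
grip_force: 0.0
```

{"fn": "apply_moves", "kwargs": {"deltas": [[0,0,0.1,0,0,0,0],[0,0,0.1,0,0,0,0],[0,0,0,0,0,0,0],[0,0,0,0,0,0,0]]}}

```text
time: 58.1
tool_pos: [674.1, -42.0, 68.8]
tcp_rot: [179.9, 0.0, 90.0]
ft_force: [0.6, -0.1, 2.9]
finger_gap: 0.1
grip_force: 1.8
```

{"fn": "apply_moves", "kwargs": {"deltas": [[0,0,0.1,0,0,0,0],[0,0,0,0,0,0,0],[0,0,0,0,0,0,0]]}}

```text
time: 58.48
tool_pos: [674.3, -42.0, 67.6]
tcp_rot: [179.9, 0.0, 90.0]
ft_force: [-5.8, 1.3, 16.2]
finger_gap: 0.1
grip_force: 8.0
```

The force rose to 16 N, so the button is fully down and the bell has rung. I lift, back away and take a last look.

{"fn": "apply_moves", "kwargs": {"deltas": [[0,0,-1,0,0,0,0],[0,0,-1,0,0,0,0],[0,0,-1,0,0,0,0],[0.2,-1,0,0,0,0,0],[0.2,-1,0,0,0,0,0],[0.2,-1,0,0,0,0,0],[0.2,-1,0,0,0,0,0],[0.2,-1,0,0,0,0,0]]}}

```text
time: 59.48
tool_pos: [522.0, -11.7, 154.5]
tcp_rot: [-179.9, -0.0, 90.0]
ft_force: [0.7, -0.3, 0.4]
finger_gap: -0.0
grip_force: 0.0
```

{"fn": "apply_moves", "kwargs": {"deltas": [[0.2,-1,0,0,0,0,0],[0.2,-1,0,0,0,0,0],[0,0,0,0,0,0,0],[0,0,0,0,0,0,0]]}}

```text
time: 59.98
tool_pos: [464.1, -0.0, 155.3]
tcp_rot: [180.0, 0.0, 90.0]
ft_force: [0.1, -0.5, -1.2]
finger_gap: -0.0
grip_force: 0.0
```

```bash
python3 det.py h;  python3 jar.py "[(516,344),(599,271),(676,219)]" h; python3 -c "
import cv2;a=cv2.imread('scene_h.png');cv2.imwrite('pics/end.png',cv2.convertScaleAbs(cv2.resize(a,(800,600)),alpha=1.4))"
```

```text
top (632, -207, 17) (array([ 631.5, -208.5]), array([ 16,  15, 181], dtype=int32))
top (587, -248, 17) (array([ 586.9, -249.9]), array([ 16,  15, 188], dtype=int32))
top (540, -290, 17) (array([ 538.7, -289.7]), array([ 16,  15, 194], dtype=int32))
top (628, -294, 17) (array([ 625.7, -296.6]), array([ 16,  15, 183], dtype=int32))
scene (632, -207, 17) (array([ 634.1, -207.3]), array([ 12,  11, 103], dtype=int32))
scene (587, -248, 17) (array([ 590. , -249.1]), array([11, 11, 97], dtype=int32))
scene (540, -290, 17) (array([ 541.2, -289.1]), array([11, 11, 95], dtype=int32))
scene (628, -294, 17) (array([ 628.5, -295.6]), array([ 12,  11, 103], dtype=int32))
top (516, 344) lid [513.  342.9] (26, 24) strip [523.4 354. ] 48 pca 51.044586691407495 [3.6 5.7] dir 47.03503800279424
top (599, 271) lid [599.8 270.4] (25, 24) strip [608.5 282.2] 47 pca 48.982791535114906 [3.6 5.8] dir 53.41277860478149
top (676, 219) lid [677.2 215.9] (25, 24) strip [687.9 228.5] 48 pca 50.24014570994836 [3.8 6.1] dir 49.596330271727574
scene (516, 344) lid [519.4 340.6] (18, 16) strip [529.8 354.9] 18 pca 46.474844930733454 [3.  6.9] dir 53.75995616934415
scene (599, 271) lid [605.6 269.3] (18, 18) strip [614.6 282.5] 21 pca 47.859809398032915 [3.1 6.9] dir 55.92601694037117
scene (676, 219) lid [683.6 213.3] (19, 18) strip [693.  228.1] 23 pca 46.69432601300734 [3.  6.9] dir 57.59591559278788
```

View pics/end.png

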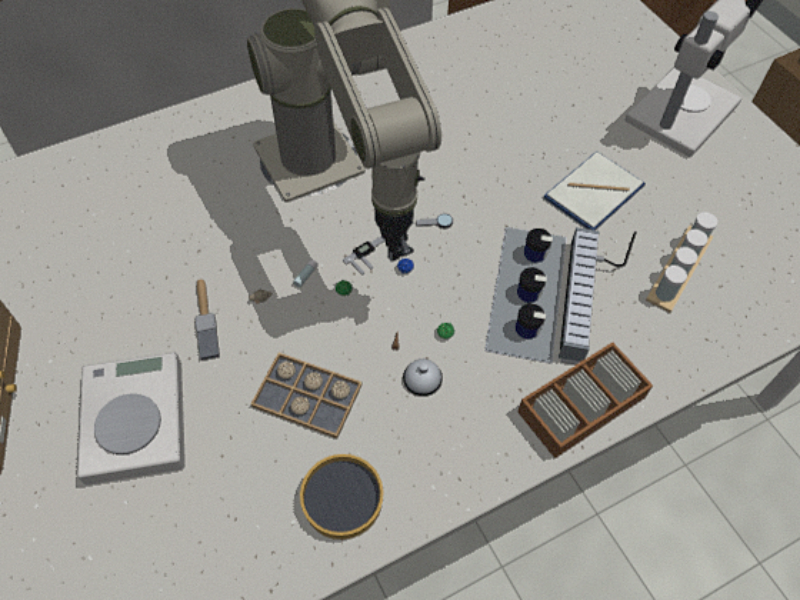

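The end picture shows four shells centred in tray pockets at (286,370), (313,380), (340,390) and (299,406). The jars' strips at (540,240)–(535,318) point to the reader, and the decoys and bystanders are where they were. I hand in.

```bash
python3 -c "
from bench import hand_in; print(hand_in())"
```

```text
the job is handed in; nothing more can be done
None
```

I handed the job in after about 60 s of the 210 s: four cockles are in their own tray pockets, all three jars stand with their labels facing the reader's window, and the bell was rung last. The hand-in gave no verdict.

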